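# Unplug and blow out the mortises of a chair rail

### The arm

A 6-joint arm with a two-finger parallel gripper is mounted at the origin on the work surface. World frame = base frame: x ahead of the robot, y to its left, z up, the work surface at z = 0. Lengths are in m, angles in rad, forces in N, time in s.
With the tool pointing down it reaches from about 0.225 to 0.875 m from the base axis. Payload 3.4 kg.
Tool frame: the origin (TCP) lies at the very end of the fingers, on their centre line; the grasp point (between the pads) lies 19 mm behind it; z points along the fingers, y is the direction in which the jaws open and shut (so a half turn about z gives the same grasp; the last joint's range is limited). The gripper opens to 85 mm and grips with 20 to 120 N. Pads are 22 mm wide; open, the fingers measure 114 mm over their backs; the gripper's body (76 mm by 85 mm) begins 54 mm behind the grasp point. The pads swing forward as they close: fully open they stand 13 mm farther back than shut.
Start: joints at [0.999, 0.276, 1.505, -0, 1.361, -0.121], TCP at [0.251, 0.518, 0.231] pointing down, gripper open.
Joint ranges: [-2.89, 2.89], [-0.75, 2.08], [0.22, 2.7], [-1.18, 4.32], [0.11, 2.71], [-2.7, 2.7]. Speed limits (rad/s): [2.57, 2.57, 3.14, 3.14, 3.14, 3.14].

### API

Orientations are given as a unit quaternion [w, x, y, z].
In Python, from rig import telemetry, cams, sign_off, spotter gives the robot as it stands.
- The arm moves only by the tool servo_tool, never from a script. Its argument "steps" is a list of rows, each a list of 6 numbers: the shift along the tool's x, y, z in mm, then the turn, a rotation vector about the tool's x, y, z in degrees. In form: [[x, y, z, ax, ay, az], ...]. A call has 1 to 8 rows; each row is the pose to reach, as a shift and turn from the pose commanded when the call began, along the tool's axes at that moment; what a row does not reach only later rows make up. A row lasts 1/10 s, in which the tool goes at most 50 mm and 8.59 degrees, less where a joint would pass 70% of its speed; a pose out of reach is approached as far as the arm can. A call with a gripper value outside its range is refused whole. "hand" is the closure in counts, from 0 (fully open) to 255 (shut), set as the call begins (left out, the last holds). The fingers move at their own pace and stop on an object; "grip_force" is the grip in N (left out, the last holds). Time passes only in rows, so rows that repeat a pose let the fingers close. It gives the time, the measured TCP pose, the force and the opening at its end, in the units of the state.
- telemetry.get_state(): the state, without advancing time (a new reading comes with each control period).
- cams.get_image(name): name is "scene" or "top" or "wrist"; returns (picture, depth): 480x640x3 uint8, red, green, blue; 480x640 float32, m along the optical axis (not along the pixel's ray), 0 where there is no reading.
- cams.camera_model(name): a dict with "camera_matrix" (3x3 intrinsics, pixels), "origin" and "rotation" of the camera in the world; the wrist camera has in their place "tool_from_camera" (4x4, takes a point from camera to tool coordinates, whose origin is the TCP and whose axes are the flange's). Camera axes: x right, y up, looking along -z (the intrinsics and any distortion apply to the point x, -y, -z); pixel columns grow to the right and rows downward; lengths in m; the calibration is good to about 2 mm. A picture is of the moment at which its call begins: read the wrist's pose just before it. camera_model takes no time and is no camera call.
- sign_off(): hands the job in, once; it reports no verdict.
Trained networks look in the newest picture that a camera, given by its name, has taken for a name from the list of things; names that differ only in an ending like _2 or _b are one class to them, and where a whole thing is asked for, a point or a joint stands for the part that bears it (a point fixed in the world has none). Each returns a list of dicts, best first, with "conf" (0 to 1); they miss things now and then, are a little off and sometimes report something else, mostly with a low value. They report only what shows in the picture. A call takes as long as a camera call.
- spotter.outline_of(query, camera): "region" (480x640 bool, what is visible of it) and "rect" ([left, top, width, height] in pixels, round what is visible of it).
The state is a dict: "clock": time; "qpos": joint angles; "qd": joint speeds; "effort": joint torques, N m; "position": TCP position; "ee_rot": TCP orientation; "contact_force": force on the tool from outside, world axes, zero at the start; "moment": the same for the moment, N m; "width": finger opening in m.
Only numpy, scipy, OpenCV 4.12 (cv2) and the standard library are available. Lean on these libraries where they do the work, as an engineer would, in place of code of your own. Each camera call takes 0.05 s, during which the arm holds its last target.

### The job

The finish on this chair rail is dry: work every masking plug out of its mortise, rocking it along the rail as you draw it up so that the rail is not lifted off its cradle, and put the plugs in the tray. When all the plugs are in the tray, take the air duster and blow out all four mortises one after another from the left end (+y) to the right, each time holding the nozzle still for about a second, 2 to 6 cm from the mortise and pointing down into it. Then put the duster back in its stand as it was, leaving the glue bottle, offcut and mallet where they are.

Things in the scene. Friction and masses are not known exactly. Their poses are not given: they have to be found in the camera images.
- plug1: masking plug of mortise 1 (None if absent). Brown wooden grip head 24 (x) x 30 (y) x 40 (z) mm, below it a dark tenon 14 (x) x 24 (y) x 24 (z) mm; 40 g. All plugs are alike. Origin: centre of the grip head, 20 mm below its top, 44 mm above the tenon's foot. At the start the tenon is fully in the mortise, the head standing on the rail's top, x across the rail, y along it.
- plug2: masking plug of mortise 2 (None if absent). Brown wooden grip head 24 (x) x 30 (y) x 40 (z) mm, below it a dark tenon 14 (x) x 24 (y) x 24 (z) mm; 40 g. All plugs are alike. Origin: centre of the grip head, 20 mm below its top, 44 mm above the tenon's foot. At the start the tenon is fully in the mortise, the head standing on the rail's top, x across the rail, y along it.
- plug3: masking plug of mortise 3 (None if absent). Brown wooden grip head 24 (x) x 30 (y) x 40 (z) mm, below it a dark tenon 14 (x) x 24 (y) x 24 (z) mm; 40 g. All plugs are alike. Origin: centre of the grip head, 20 mm below its top, 44 mm above the tenon's foot. At the start the tenon is fully in the mortise, the head standing on the rail's top, x across the rail, y along it.
- plug4: masking plug of mortise 4 (None if absent). Brown wooden grip head 24 (x) x 30 (y) x 40 (z) mm, below it a dark tenon 14 (x) x 24 (y) x 24 (z) mm; 40 g. All plugs are alike. Origin: centre of the grip head, 20 mm below its top, 44 mm above the tenon's foot. At the start the tenon is fully in the mortise, the head standing on the rail's top, x across the rail, y along it.
- mortise1 (a point): centre of the mouth of mortise 1, counted from the left (+y) end, in the rail's top face, 70 mm above the bench; z up, y along the rail to its left end. Mouth 34 mm along the rail, 14 across, 26 deep; 70 mm from the next. It pinches a tenon's two wide faces (across the rail) with some 17 N; along the rail the tenon has 5 mm of slack each way and comes free after 24 mm.
- mortise2 (a point): centre of the mouth of mortise 2, counted from the left (+y) end, in the rail's top face, 70 mm above the bench; z up, y along the rail to its left end. Mouth 34 mm along the rail, 14 across, 26 deep; 70 mm from the next. It pinches a tenon's two wide faces (across the rail) with some 17 N; along the rail the tenon has 5 mm of slack each way and comes free after 24 mm.
- mortise3 (a point): centre of the mouth of mortise 3, counted from the left (+y) end, in the rail's top face, 70 mm above the bench; z up, y along the rail to its left end. Mouth 34 mm along the rail, 14 across, 26 deep; 70 mm from the next. It pinches a tenon's two wide faces (across the rail) with some 17 N; along the rail the tenon has 5 mm of slack each way and comes free after 24 mm.
- mortise4 (a point): centre of the mouth of mortise 4, counted from the left (+y) end, in the rail's top face, 70 mm above the bench; z up, y along the rail to its left end. Mouth 34 mm along the rail, 14 across, 26 deep; 70 mm from the next. It pinches a tenon's two wide faces (across the rail) with some 17 N; along the rail the tenon has 5 mm of slack each way and comes free after 24 mm.
- rail (a joint): how far the chair rail (pale wood, 320 x 64 x 50 mm high, 0.95 kg) is lifted, m: 0 = lying in its fixed cradle (dowels 57 mm high beside it); it can only lift, and falls back. About 11 N lift it. A straight pull on a plug needs some 20 N, so the rail comes too; while a plug is moving or rocking along the rail, 3 mm or more for each mm up, a few N upward suffice.
- tray: loose open plywood tray, 220 (x) x 130 (y) x 35 mm high outside, walls and floor 5 mm, 0.5 kg; origin: centre of its underside.
- duster: cordless air duster (it blows by itself, there is no trigger to press): grey box-shaped body 130 (x) x 36 (y) x 44 mm high with a dark rubber grip around its middle and a thin dark nozzle at its front (+x) end, bent 45 degrees downwards; about 0.3 kg. Origin: centre of its underside. Grip it across its 36 mm width at the middle of its length.
- nozzle (a point): tip of the duster's nozzle; z is the direction of the jet (forwards and 45 degrees down when the duster is level). In the duster's frame it is 102 mm forward (+x) of the origin and 18 mm below the underside. The nozzle is a 12 mm thick tube.
- rest (a point): where the duster's origin belongs in its fixed plywood stand, 40 mm above the bench; x is the way the nozzle points. Two saddles 20 mm long at 45 mm before and behind this point carry the duster, each with side lips 50 mm apart (inside) and 12 mm high; the fingers have 70 mm of free length between the saddles.
- glue: bystander: white glue bottle, 56 mm wide, about 150 mm high; origin centre of underside.
- offcut: bystander: wooden offcut 60 x 140 x 35 mm high; origin centre of underside.
- mallet: bystander: wooden mallet lying down, head 64 mm high; origin on the bench under its handle.

How it is judged:
By the outcome, as a careful person would: the job done as asked, in the order asked, and still so for the second after the job is handed in, with the robot touching nothing.
Of plug1, plug2, plug3, plug4 only 2 to 4 are there at a start; the rules pass over those that are not, and their reading is None.
At some moment in a run one of tray may be knocked a few centimetres aside while the robot is not near it.
Once in a run the grip may slacken for a moment while it holds something.
It also fails if it takes over 210 s, if anything falls off the work surface, if the arm or the gripper's body presses on something with over 40 N, if the wrist force passes 120 N, or if a joint passes its speed limit or range.

## Working session

There is one attempt and no reset: what is moved stays moved. The work goes in short steps, Python scripts to look and compute and a tool call to move; the robot and the scene stay as the last step left them, time stands still between calls to the robot, and variables do not carry over. Pictures are saved under pics/ and viewed, and the job is handed in when it is done.

Besides the shell and the picture viewer there is one more tool, called after "Call:" by a JSON object that holds its "name" and its "arguments". servo_tool: Moves the arm, as the interface text tells. Its arguments: {"type":"object","properties":{"steps":{"type":"array","items":{"type":"array","items":{"type":"number"}}},"hand":{"type":"number"},"grip_force":{"type":"number"}},"required":["steps"]}

```bash
ls; mkdir -p pics
python3 - <<'E'
from rig import telemetry,cams
import cv2
print(telemetry.get_state())
for n in ("scene","top","wrist"):
    im,d=cams.get_image(n); cv2.imwrite(f"pics/{n}0.png",im[:,:,::-1])
    print(n,cams.camera_model(n))
E
```

```text
pics
{'clock': 0.0, 'qpos': array([ 9.98963428e-01,  2.76590468e-01,  1.50615659e+00,  4.73438321e-06,
        1.36067408e+00, -1.20987406e-01]), 'qd': array([ 3.56696107e-04, -1.22295592e-03,  3.65804290e-05,  7.75218443e-04,
       -1.24362886e-03,  5.49242981e-04]), 'effort': array([ 7.77232817e-04, -4.16778874e+01, -2.45799208e+01,  3.60557333e-04,
        1.10162873e-02, -3.34661408e-06]), 'position': array([0.25024991, 0.51709677, 0.23043293]), 'ee_rot': array([-3.12584207e-04,  2.23518823e-01,  9.74699184e-01, -8.59149275e-04]), 'contact_force': array([-0.17382366, -0.01384275, -0.09657269]), 'moment': array([ 0.04147407, -0.01252314,  0.02129166]), 'width': 0.08534194786015624}
scene {'camera_matrix': array([[616.25631657,   0.        , 311.08619481],
       [  0.        , 616.25631657, 243.04556131],
       [  0.        ,   0.        ,   1.        ]]), 'origin': array([ 1.21945367, -0.26897174,  0.9935796 ]), 'rotation': array([0.79440291, 0.26647053, 0.16576271, 0.52003865])}
top {'camera_matrix': array([[582.44821962,   0.        , 326.91475972],
       [  0.        , 582.44821962, 245.44582269],
       [  0.        ,   0.        ,   1.        ]]), 'origin': array([ 4.65969086e-01, -2.83705508e-04,  1.26354469e+00]), 'rotation': array([ 0.70824693,  0.04285282, -0.04709451, -0.7030875 ])}
wrist {'camera_matrix': array([[410.41869702,   0.        , 325.49803077],
       [  0.        , 410.41869702, 232.24726945],
       [  0.        ,   0.        ,   1.        ]]), 'tool_from_camera': array([[-5.57367130e-04,  9.53521321e-01,  3.01325039e-01,
         7.70285530e-02],
       [ 9.99999333e-01,  2.26674833e-04,  1.13242322e-03,
         2.41250384e-04],
       [ 1.01148689e-03,  3.01325469e-01, -9.53520812e-01,
        -1.43234714e-01],
       [ 0.00000000e+00,  0.00000000e+00,  0.00000000e+00,
         1.00000000e+00]])}
```

View pics/top0.png

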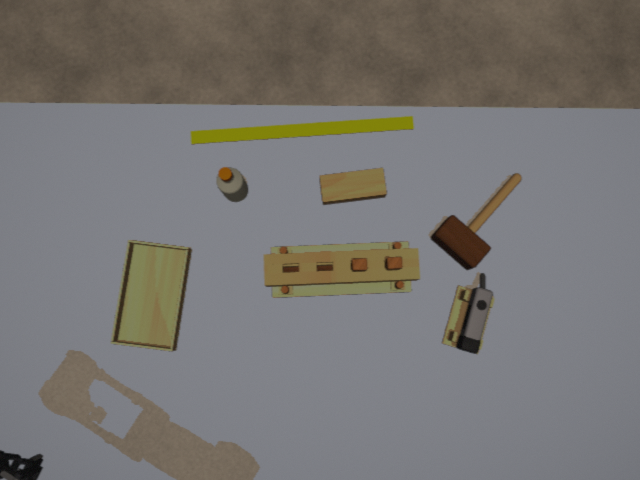

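View pics/scene0.png

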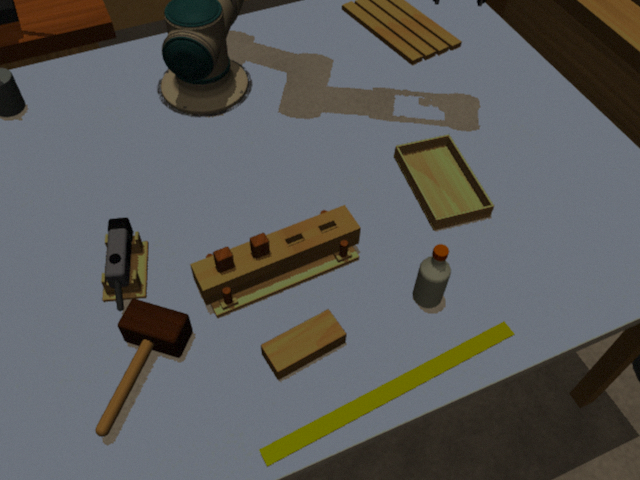

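The top view shows plugs in mortises 3 and 4 (about 360,264 and 394,263). Mortises 1 and 2 are open at (290,268) and (325,266). The tray is at (152,295), the duster in its stand at (475,318), the mallet at (465,240), the glue at (230,183) and the offcut at (353,186).

```bash
cat > h.py <<'E'
from rig import telemetry,cams,spotter
import numpy as np, cv2
from scipy.spatial.transform import Rotation as R
def q(w): return R.from_quat([w[1],w[2],w[3],w[0]])
def pose(s=None):
    s=s or telemetry.get_state(); T=np.eye(4); T[:3,:3]=q(s['ee_rot']).as_matrix(); T[:3,3]=s['position']; return T
def camT(n,st=None):
    m=cams.camera_model(n)
    if n=='wrist': return pose(st)@m['tool_from_camera'], m['camera_matrix']
    T=np.eye(4); T[:3,:3]=q(m['rotation']).as_matrix(); T[:3,3]=m['origin']; return T,m['camera_matrix']
def cloud(n):
    st=telemetry.get_state(); im,d=cams.get_image(n); T,K=camT(n,st)
    v,u=np.mgrid[:480,:640]
    P=np.stack([(u-K[0,2])*d/K[0,0],-(v-K[1,2])*d/K[1,1],-d],-1)
    return im,d,P@T[:3,:3].T+T[:3,3]
def rect(pts):
    (c,s,a)=cv2.minAreaRect((pts[:,:2]*1000).astype(np.float32)); 
    return np.round(c,1),np.round(s,1),round(a,1)
def outl(name,cam,W,d):
    for o in spotter.outline_of(name,cam)[:5]:
        m=o['region']&(d>0); p=W[m]
        if len(p)<10: continue
        print(name,round(o['conf'],2),o['rect'],'med',np.round(np.median(p,0),4),'zmax',p[:,2].max().round(4),'rect',rect(p))
E
python3 - <<'E'
from h import *
im,d,W=cloud('top')
np.save('W0.npy',W)
for n in ['plug1','plug3','tray','duster','rail','glue','offcut','mallet']: outl(n,'top',W,d)
def sel(lo,hi,zl,zh):
    m=((W[...,:2]>lo)&(W[...,:2]<hi)).all(-1)&(W[...,2]>zl)&(W[...,2]<zh); return m
for u,v in [(290,268),(325,266),(360,264),(394,263),(152,295),(470,318),(200,250)]: print(u,v,np.round(W[v,u],4))
E
```

```text
plug1 0.78 [385.2, 258.0, 18.8, 12.8] med [ 0.5795 -0.1386  0.1087] zmax 0.1155 rect (array([ 580.3, -140.3]), array([23.6, 29.4]), 1.5)
plug3 0.78 [385.2, 258.0, 18.8, 12.8] med [ 0.5795 -0.1386  0.1087] zmax 0.1155 rect (array([ 580.3, -140.3]), array([23.6, 29.4]), 1.5)
tray 0.6 [111.0, 241.5, 80.3, 113.3] med [0.5163 0.3708 0.0053] zmax 0.0443 rect (array([517.6, 372.8]), array([146.4, 227.7]), 83.2)
rail 0.95 [259.5, 245.1, 158.7, 42.5] med [ 0.5725 -0.0218  0.0688] zmax 0.1125 rect (array([575.5, -36.1]), array([ 65.4, 320.3]), 2.9)
rail 0.73 [387.6, 258.0, 14.9, 13.8] med [ 0.5795 -0.1385  0.1086] zmax 0.1155 rect (array([ 580.1, -140.1]), array([23.8, 29.9]), 0.3)
glue 0.72 [316.1, 166.0, 68.8, 40.2] med [ 0.7534 -0.0603  0.0337] zmax 0.0424 rect (array([761.2, -61.9]), array([ 70.8, 146.2]), 7.2)
glue 0.65 [260.3, 246.5, 161.6, 40.5] med [ 0.5732 -0.026   0.0688] zmax 0.1125 rect (array([579.6, -38.6]), array([ 75.9, 342.1]), 2.1)
glue 0.6 [214.3, 170.7, 35.2, 33.1] med [0.7392 0.1884 0.0992] zmax 0.1545 rect (array([759.5, 196. ]), array([64. , 74.2]), 70.8)
glue 0.29 [454.4, 272.1, 40.4, 78.6] med [ 0.472  -0.3064  0.0819] zmax 0.0912 rect (array([ 483.5, -324.1]), array([ 58.8, 169.5]), 72.6)
offcut 0.59 [314.7, 164.8, 75.0, 41.0] med [ 0.7537 -0.0601  0.0336] zmax 0.0424 rect (array([761.9, -62.3]), array([ 72.1, 147.7]), 7.3)
mallet 0.78 [430.2, 173.6, 89.7, 94.8] med [ 0.6441 -0.3024  0.0598] zmax 0.0704 rect (array([ 695.5, -345.2]), array([110.6, 230.9]), 48.9)
290 268 [0.5737 0.0701 0.0446]
325 266 [ 0.5783 -0.0033  0.0466]
360 264 [ 0.5771 -0.0729  0.1083]
394 263 [ 0.5796 -0.1407  0.1081]
152 295 [ 0.517   0.3699 -0.0009]
470 318 [ 0.472  -0.2966  0.0813]
200 250 [ 0.6159  0.2701 -0.0027]
```

Run:
```python
import cv2
i=cv2.imread('pics/top0.png')
cv2.imwrite('pics/c1.png',cv2.resize(i[225:365,250:510],None,fx=3,fy=3,interpolation=cv2.INTER_CUBIC))
```

```text
(no output)
```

View pics/c1.png

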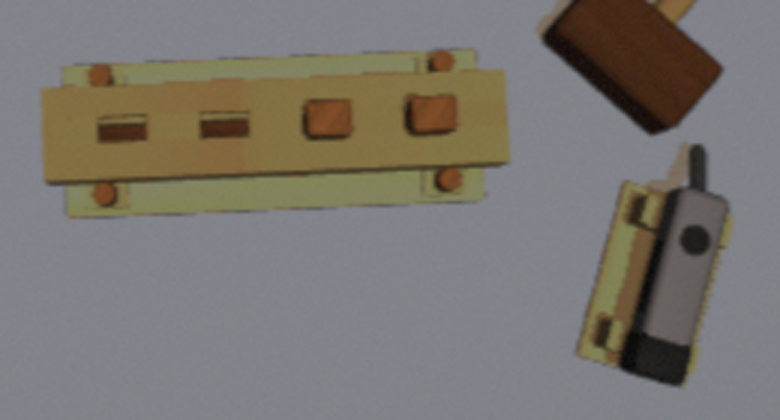

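Run:
```python
from h import *
for cam in ['top','scene']:
    im,d,W=cloud(cam)
    def sel(x0,x1,y0,y1,zl,zh):
        return W[(d>0)&(W[...,0]>x0)&(W[...,0]<x1)&(W[...,1]>y0)&(W[...,1]<y1)&(W[...,2]>zl)&(W[...,2]<zh)]
    def show(n,p): print(cam,n,len(p),np.round(np.median(p,0),4),rect(p))
    show('railtop',sel(.45,.7,-.25,.2,.062,.078))
    show('p3',sel(.5,.65,-.105,-.04,.1,.12))
    show('p4',sel(.5,.65,-.18,-.107,.1,.12))
    show('dustertop',sel(.36,.6,-.40,-.22,.074,.1))
    show('stand',sel(.36,.6,-.40,-.22,.005,.073))
    show('trayrim',sel(.35,.7,.26,.5,.025,.05))
    show('trayfloor',sel(.35,.7,.26,.5,.003,.02))
    show('table',sel(.2,.4,-.3,.2,-.02,.02))
    show('table by tray',sel(.5,.6,.2,.28,-.02,.02))
```

```text
top railtop 4256 [ 0.5753 -0.0301  0.0691] (array([584.6, -65.7]), array([102.5, 384.6]), 8.5)
top p3 185 [ 0.5769 -0.0708  0.1089] (array([577.4, -70.9]), array([24.1, 28.2]), 0.8)
top p4 180 [ 0.5812 -0.1404  0.1087] (array([ 580.6, -140.3]), array([22.5, 30.1]), 0.4)
top dustertop 1196 [ 0.468  -0.3076  0.083 ] (array([ 469. , -308.9]), array([ 39.3, 132.3]), 74.0)
top stand 1462 [ 0.4956 -0.2927  0.0258] (array([ 482.5, -311.1]), array([235. , 175.8]), 0.1)
top trayrim 1031 [0.5152 0.3708 0.0333] (array([516.4, 366.1]), array([133. , 220.1]), 83.7)
top trayfloor 4986 [0.5127 0.3728 0.0052] (array([525. , 379.9]), array([239.6, 349.4]), 89.8)
top table 22779 [ 0.2984 -0.0499 -0.0006] (array([300., -50.]), array([500., 200.]), 90.0)
top table by tray 1690 [ 0.5499  0.2402 -0.0007] (array([550.2, 240. ]), array([99.6, 79.9]), 0.1)
scene railtop 4395 [ 0.5855 -0.0348  0.0684] (array([582.3, -68.2]), array([100.8, 382.5]), 9.5)
scene p3 215 [ 0.583  -0.0761  0.1079] (array([581., -75.]), array([28.5, 30.9]), 1.0)
scene p4 224 [ 0.587  -0.1449  0.1082] (array([ 583.3, -144.9]), array([27.9, 30.1]), 3.1)
scene dustertop 1227 [ 0.4777 -0.3133  0.0827] (array([ 472.5, -312.9]), array([ 38.8, 134.7]), 74.1)
scene stand 1935 [ 0.5184 -0.3056  0.0317] (array([ 506.5, -313.4]), array([127.3, 189.1]), 81.4)
scene trayrim 1031 [0.5337 0.3617 0.0313] (array([518.3, 362. ]), array([134.5, 226.1]), 83.3)
scene trayfloor 2744 [0.5194 0.3673 0.0054] (array([523. , 374.6]), array([237.7, 343.9]), 88.2)
scene table 15109 [ 0.304  -0.0631 -0.0013] (array([300., -50.]), array([500., 200.]), 90.0)
scene table by tray 1412 [ 0.5507  0.2398 -0.0016] (array([549.8, 240. ]), array([99.6, 79.9]), 0.0)
```

```bash
cat >> h.py <<'E'
def delta(pos,xang=None,Rm=None,cmd=None):
    """row from the current measured pose to target (tool down, tool-x world angle deg)"""
    T=pose() if cmd is None else cmd
    if Rm is None:
        a=np.radians(xang); Rm=np.array([[np.cos(a),np.sin(a),0],[np.sin(a),-np.cos(a),0],[0,0,-1]])
    D=T[:3,:3].T@(np.array(pos)-T[:3,3])*1000
    w=R.from_matrix(T[:3,:3].T@Rm).as_rotvec(degrees=True)
    print('row',np.round(D,1),np.round(w,2))
E
python3 - <<'E'
from h import *
delta([.56,-.105,.25],182.6)
E
```

```text
row [-549.8 -425.6  -18.7] [ 1.000e-02  0.000e+00 -2.843e+01]
```

Call:
{"name": "servo_tool", "arguments": {"steps": [[-550,-426,-19,0,0,-28.4],[-550,-426,-19,0,0,-28.4],[-550,-426,-19,0,0,-28.4],[-550,-426,-19,0,0,-28.4],[-550,-426,-19,0,0,-28.4],[-550,-426,-19,0,0,-28.4],[-550,-426,-19,0,0,-28.4],[-550,-426,-19,0,0,-28.4]], "hand": 0}}

```text
clock: 1.5
position: [0.4247, 0.1667, 0.2424]
ee_rot: [0.001, -0.023, 1.0, 0.0]
contact_force: [2.0, 0.5, -0.2]
width: 0.0856
```

Run:
```python
from h import *
delta([.56,-.105,.25],182.6)
```

```text
row [-122.9 -277.5   -7.6] [ 0.02  0.06 -0.02]
```

Call:
{"name": "servo_tool", "arguments": {"steps": [[-123,-278,-8,0,0,0],[-123,-278,-8,0,0,0],[-123,-278,-8,0,0,0],[-123,-278,-8,0,0,0],[-123,-278,-8,0,0,0],[-123,-278,-8,0,0,0],[-123,-278,-8,0,0,0],[-123,-278,-8,0,0,0]]}}

```text
clock: 2.3
position: [0.5598, -0.1049, 0.2494]
ee_rot: [-0.0, -0.021, 1.0, 0.0]
contact_force: [-0.5, 1.1, -0.5]
width: 0.0854
```

Run:
```python
from h import *
im,d,W=cloud('wrist'); cv2.imwrite('pics/w1.png',im[:,:,::-1])
T=pose(); print(T.round(4))
def sel(x0,x1,y0,y1,zl,zh):
    return W[(d>0)&(W[...,0]>x0)&(W[...,0]<x1)&(W[...,1]>y0)&(W[...,1]<y1)&(W[...,2]>zl)&(W[...,2]<zh)]
def show(n,p): print(n,len(p),np.round(np.median(p,0),4),rect(p))
show('railtop',sel(.52,.64,-.25,.2,.065,.075))
show('p3',sel(.5,.65,-.105,-.04,.105,.12))
show('p4',sel(.5,.65,-.18,-.107,.105,.12))
outl('plug3','wrist',W,d); outl('rail','wrist',W,d)
```

```text
[[-0.999  -0.0438 -0.0012  0.5592]
 [-0.0438  0.999   0.0012 -0.1035]
 [ 0.0011  0.0013 -1.      0.2496]
 [ 0.      0.      0.      1.    ]]
railtop 25125 [ 0.5713 -0.0236  0.0705] (array([579.4, -64.9]), array([ 80.8, 378.2]), 6.0)
p3 1293 [ 0.5771 -0.0729  0.1103] (array([578.6, -72.4]), array([24.5, 30.1]), 2.3)
p4 1274 [ 0.5806 -0.1418  0.1103] (array([ 581.4, -142.3]), array([23.3, 30.1]), 2.4)
plug3 0.92 [254.9, 211.9, 41.1, 44.2] med [ 0.577  -0.1414  0.1099] zmax 0.1128 rect (array([ 588.4, -145.2]), array([36.6, 38.3]), 89.8)
plug3 0.87 [344.6, 216.0, 45.8, 41.2] med [ 0.5739 -0.0737  0.11  ] zmax 0.1128 rect (array([578.6, -72.9]), array([24.7, 29.3]), 2.8)
plug3 0.18 [211.0, 177.1, 397.6, 88.1] med [ 0.5675 -0.0192  0.0704] zmax 0.0909 rect (array([575.3, -13.2]), array([ 66.7, 368.6]), 3.2)
rail 0.66 [207.0, 174.3, 400.1, 90.3] med [ 0.5679 -0.0208  0.0704] zmax 0.1099 rect (array([588.7, -22.5]), array([ 94.4, 391.6]), 3.6)
```

View pics/w1.png

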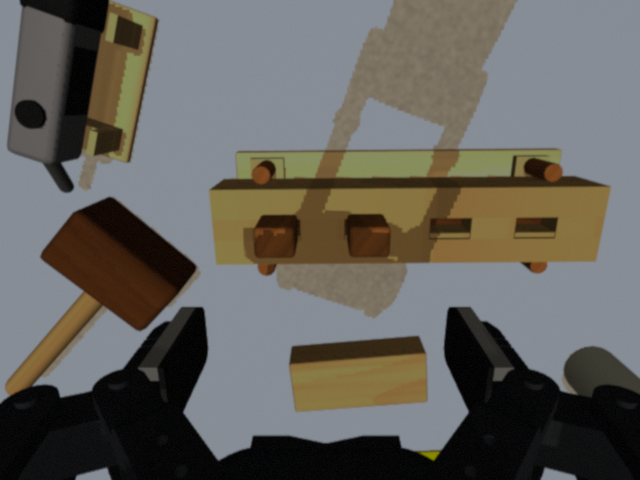

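The wrist view confirms two plugs, at (368,235) and (277,235), and two open mortises, at (450,228) and (536,227). I'll take plug 4 first.

Run:
```python
from h import *
delta([.581,-.1422,.14],182.4)
delta([.581,-.1422,.082],182.4)
```

```text
row [-20.4 -40.9 109.9] [ 0.05 -0.04  0.23]
row [-20.5 -41.  167.9] [ 0.05 -0.04  0.23]
```

Call:
{"name": "servo_tool", "arguments": {"steps": [[-20,-40.5,30,0,0,0.2],[-20.5,-40.9,70,0,0,0.2],[-20.5,-40.9,110,0,0,0.2],[-20.5,-40.9,115,0,0,0.2],[-20.5,-40.9,130,0,0,0.2],[-20.5,-40.9,150,0,0,0.2],[-20.5,-40.9,168,0,0,0.2],[-20.5,-40.9,168,0,0,0.2]], "hand": 110, "grip_force": 80}}

```text
clock: 3.25
position: [0.5809, -0.1419, 0.0818]
ee_rot: [-0.001, -0.022, 1.0, 0.001]
contact_force: [-0.0, -0.1, 0.3]
width: 0.0487
```

Run:
```python
from h import *
im,d,W=cloud('wrist'); cv2.imwrite('pics/w2.png',im[:,:,::-1])
delta([.581,-.1422,.082],182.4)
```

```text
row [0.8 0.3 1. ] [0.01 0.   0.05]
```

View pics/w2.png

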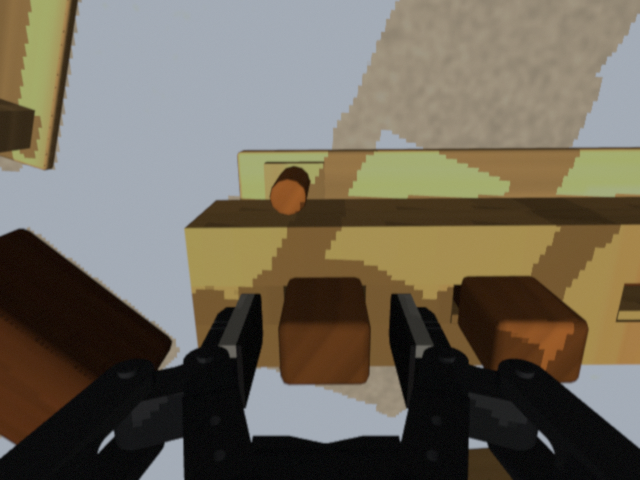

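The head, at (325,330), sits centred between the fingers, so I'll close.

Call:
{"name": "servo_tool", "arguments": {"steps": [[0,0,0,0,0,0],[0,0,0,0,0,0],[0,0,0,0,0,0],[0,0,0,0,0,0],[0,0,0,0,0,0]], "hand": 255}}

```text
clock: 3.8
position: [0.583, -0.1427, 0.0844]
ee_rot: [0.002, -0.021, 1.0, 0.0]
contact_force: [-1.0, 3.2, 5.8]
width: 0.0287
```

Call:
{"name": "servo_tool", "arguments": {"steps": [[0,3.5,0,0,0,0],[0,0,0,0,0,0],[0,-3.5,-1,0,0,0],[0,-0.5,-1,0,0,0],[0,3.5,-2.2,0,0,0],[0,0.5,-2.2,0,0,0],[0,-3.5,-3.4,0,0,0],[0,0,-3.4,0,0,0]]}}

```text
clock: 4.6
position: [0.583, -0.1432, 0.085]
ee_rot: [0.001, -0.02, 1.0, 0.001]
contact_force: [4.2, -3.6, -5.7]
width: 0.0288
```

Run:
```python
from h import *
s=telemetry.get_state();print(s['contact_force'],s['position'],s['width'])
im,d,W=cloud('wrist'); cv2.imwrite('pics/w3.png',im[:,:,::-1])
def sel(x0,x1,y0,y1,zl,zh):
    return W[(d>0)&(W[...,0]>x0)&(W[...,0]<x1)&(W[...,1]>y0)&(W[...,1]<y1)&(W[...,2]>zl)&(W[...,2]<zh)]
for y in (-.18,-.11,-.02,.02): 
    p=sel(.54,.56,y-.01,y+.01,.05,.1); print(y,len(p),np.median(p[:,2]) if len(p) else 0)
```

```text
[ 4.18430963 -3.611628   -5.65384257] [ 0.58302566 -0.14318935  0.08504025] 0.02880946375876668
-0.18 1529 0.07017088073845809
-0.11 1926 0.07029690614450078
-0.02 1626 0.07021702771763365
0.02 0 0
```

View pics/w3.png

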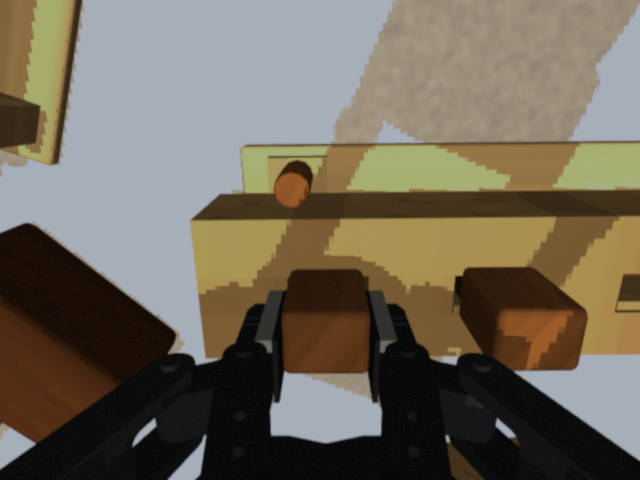

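The rail top still reads 0.070, so it hasn't lifted. I'll keep rocking.

Call:
{"name": "servo_tool", "arguments": {"steps": [[0,3.5,-0.5,0,0,0],[0,0,-0.7,0,0,0],[0,-3.5,-1.8,0,0,0],[0,0,-2.0,0,0,0],[0,3.5,-3.1,0,0,0],[0,0,-3.3,0,0,0],[0,-3.5,-4.4,0,0,0],[0,0,-4.6,0,0,0]]}}

```text
clock: 5.45
position: [0.5829, -0.1435, 0.0883]
ee_rot: [0.001, -0.02, 1.0, 0.0]
contact_force: [6.5, -4.9, -13.5]
width: 0.0285
```

Call:
{"name": "servo_tool", "arguments": {"steps": [[0,3.5,-1,0,0,0],[0,0,-1.2,0,0,0],[0,-3.5,-2.3,0,0,0],[0,0,-2.5,0,0,0],[0,3.5,-3.6,0,0,0],[0,0,-3.8,0,0,0],[0,-3.5,-4.9,0,0,0],[0,0,-5.1,0,0,0]]}}

```text
clock: 6.25
position: [0.583, -0.1436, 0.0934]
ee_rot: [0.001, -0.02, 1.0, 0.0]
contact_force: [5.5, -3.7, -12.9]
width: 0.0285
```

```bash
cat > chk.py <<'E'
from h import *
s=telemetry.get_state();print(s['contact_force'].round(1),s['position'].round(4),s['width'])
im,d,W=cloud('wrist'); cv2.imwrite('pics/chk.png',im[:,:,::-1])
def sel(x0,x1,y0,y1,zl,zh):
    return W[(d>0)&(W[...,0]>x0)&(W[...,0]<x1)&(W[...,1]>y0)&(W[...,1]<y1)&(W[...,2]>zl)&(W[...,2]<zh)]
for y in (-.18,-.11,-.02,.02): 
    p=sel(.54,.56,y-.01,y+.01,.05,.1); print(y,len(p),np.median(p[:,2]) if len(p) else 0)
p=sel(.5,.65,s['position'][1]-.03,s['position'][1]+.03,s['position'][2]+.02,s['position'][2]+.04); print('head top',np.median(p[:,2]),len(p))
E
python3 chk.py
```

```text
[  5.5  -3.7 -12.9] [ 0.583  -0.1436  0.0934] 0.02854744662663153
-0.18 1547 0.07462226768285987
-0.11 1946 0.07476556424577394
-0.02 1904 0.07473400425101913
0.02 0 0
head top 0.11951471036045067 9482
```

The rail rose 4.5 mm, so the rocking isn't carrying through. I'll come down a little and rock slowly so the rail settles, checking how far the tool actually moves.

Call:
{"name": "servo_tool", "arguments": {"steps": [[0,1.5,1,0,0,0],[0,3,2,0,0,0],[0,4,3,0,0,0],[0,4,3,0,0,0]]}}

```text
clock: 6.7
position: [0.583, -0.1432, 0.0914]
ee_rot: [0.001, -0.021, 1.0, -0.003]
contact_force: [4.2, -7.8, -9.9]
width: 0.0282
```

Call:
{"name": "servo_tool", "arguments": {"steps": [[0,-2,0,0,0,0],[0,-4,0,0,0,0],[0,-6,0,0,0,0],[0,-8,0,0,0,0],[0,-8,0,0,0,0]]}}

```text
clock: 7.2
position: [0.5829, -0.1441, 0.0908]
ee_rot: [0.001, -0.02, 1.0, 0.004]
contact_force: [5.8, 8.5, -9.8]
width: 0.0288
```

```bash
python3 chk.py
```

```text
[ 5.8  8.5 -9.8] [ 0.5829 -0.1441  0.0908] 0.028822247996864933
-0.18 1487 0.07168438919319825
-0.11 1865 0.0718318642492762
-0.02 1867 0.07182694832706146
0.02 0 0
head top 0.1169068349064532 9489
```

The arm is compliant: an 8 mm command moved it only 0.9 mm at about 8 N. I need a larger commanded amplitude, so I'll settle the rail first without any lift.

Call:
{"name": "servo_tool", "arguments": {"steps": [[0,4,0.5,0,0,0],[0,8,1,0,0,0],[0,12,1,0,0,0],[0,15,1,0,0,0]]}}

```text
clock: 7.65
position: [0.5828, -0.1383, 0.091]
ee_rot: [0.001, -0.022, 1.0, -0.006]
contact_force: [3.2, -14.0, -5.3]
width: 0.0286
```

Call:
{"name": "servo_tool", "arguments": {"steps": [[0,-5,0,0,0,0],[0,-10,0,0,0,0],[0,-15,0,0,0,0],[0,-20,0,0,0,0]]}}

```text
clock: 8.05
position: [0.583, -0.1462, 0.0912]
ee_rot: [0.001, -0.019, 1.0, 0.006]
contact_force: [5.8, 16.3, -0.7]
width: 0.0286
```

```bash
python3 chk.py
```

```text
[ 5.8 16.3 -0.7] [ 0.583  -0.1462  0.0912] 0.028618572232048677
-0.18 1421 0.07012834132076345
-0.11 1783 0.07023594895459997
-0.02 1756 0.07018522838608943
0.02 0 0
head top 0.11732285449303548 9491
```

Now it slides: the rail is back down at 0.070 and the plug is out 7 mm. I'll repeat this pattern and raise only in the sliding half of each sweep.

Call:
{"name": "servo_tool", "arguments": {"steps": [[0,6,0,0,0,0],[0,12,-0.3,0,0,0],[0,16,-1,0,0,0],[0,20,-2,0,0,0],[0,14,-2,0,0,0],[0,8,-2.3,0,0,0],[0,4,-3,0,0,0],[0,0,-4,0,0,0]]}}

```text
clock: 8.9
position: [0.5829, -0.1459, 0.0943]
ee_rot: [0.001, -0.019, 1.0, 0.007]
contact_force: [7.8, 16.0, -6.8]
width: 0.0284
```

```bash
python3 chk.py
```

```text
[ 7.8 16.  -6.8] [ 0.5829 -0.1459  0.0943] 0.02838248411066917
-0.18 1355 0.0701616350457537
-0.11 1712 0.07025659985503323
-0.02 1967 0.07032391934405402
0.02 0 0
head top 0.12046327110345861 9493
```

Call:
{"name": "servo_tool", "arguments": {"steps": [[0,6,0,0,0,0],[0,12,0,0,0,0],[0,16,-0.6,0,0,0],[0,20,-1.5,0,0,0],[0,14,-1.5,0,0,0],[0,8,-1.5,0,0,0],[0,4,-2.2,0,0,0],[0,0,-3.2,0,0,0]]}}

```text
clock: 9.75
position: [0.5828, -0.1458, 0.0975]
ee_rot: [0.001, -0.019, 1.0, 0.007]
contact_force: [6.9, 14.7, -7.5]
width: 0.0285
```

Call:
{"name": "servo_tool", "arguments": {"steps": [[0,6,0,0,0,0],[0,12,0,0,0,0],[0,16,-0.7,0,0,0],[0,20,-1.7,0,0,0],[0,14,-1.7,0,0,0],[0,8,-1.7,0,0,0],[0,4,-2.5,0,0,0],[0,0,-3.5,0,0,0]]}}

```text
clock: 10.55
position: [0.5828, -0.1456, 0.1008]
ee_rot: [0.001, -0.019, 1.0, 0.007]
contact_force: [8.0, 15.8, -8.5]
width: 0.0282
```

```bash
python3 chk.py
```

```text
[ 8.  15.8 -8.5] [ 0.5828 -0.1456  0.1008] 0.028209565545434665
-0.18 1275 0.07013976139655212
-0.11 1583 0.07027819030860114
-0.02 1987 0.07032462689594524
0.02 0 0
head top 0.12689859898906553 9472
```

Call:
{"name": "servo_tool", "arguments": {"steps": [[0,6,0,0,0,0],[0,12,0,0,0,0],[0,17,-0.5,0,0,0],[0,22,-1.4,0,0,0],[0,15,-1.4,0,0,0],[0,9,-1.4,0,0,0],[0,4,-2.0,0,0,0],[0,0,-3,0,0,0]]}}

```text
clock: 11.4
position: [0.5827, -0.1453, 0.104]
ee_rot: [0.001, -0.019, 1.0, 0.008]
contact_force: [7.9, 15.8, -8.3]
width: 0.0285
```

Call:
{"name": "servo_tool", "arguments": {"steps": [[0,6,0,0,0,0],[0,12,0,0,0,0],[0,17,-0.7,0,0,0],[0,22,-1.7,0,0,0],[0,15,-1.7,0,0,0],[0,9,-1.7,0,0,0],[0,4,-2.5,0,0,0],[0,0,-3.5,0,0,0]]}}

```text
clock: 12.2
position: [0.5824, -0.1452, 0.1072]
ee_rot: [0.0, -0.019, 1.0, 0.008]
contact_force: [7.0, 16.6, -6.6]
width: 0.0287
```

```bash
python3 chk.py
```

```text
[ 7.  16.6 -6.6] [ 0.5824 -0.1452  0.1072] 0.028658542384685917
-0.18 1165 0.07018091760066184
-0.11 1473 0.07028854941767698
-0.02 1847 0.07033689491712644
0.02 2 0.05194332499858616
head top 0.13332198797393324 9461
```

Call:
{"name": "servo_tool", "arguments": {"steps": [[0,6,0,0,0,0],[0,12,0,0,0,0],[0,17,-0.7,0,0,0],[0,20,-2,0,0,0],[0,14,-2.5,0,0,0],[0,10,-4,0,0,0],[0,10,-10,0,0,0],[0,10,-25,0,0,0]]}}

```text
clock: 13.05
position: [0.5807, -0.1426, 0.1327]
ee_rot: [-0.001, -0.02, 1.0, 0.001]
contact_force: [-0.3, 0.7, -1.6]
width: 0.0284
```

```bash
python3 chk.py
python3 - <<'E'
from h import *
im,d,W=cloud('top'); cv2.imwrite('pics/t2.png',im[:,:,::-1])
def sel(x0,x1,y0,y1,zl,zh):
    return W[(d>0)&(W[...,0]>x0)&(W[...,0]<x1)&(W[...,1]>y0)&(W[...,1]<y1)&(W[...,2]>zl)&(W[...,2]<zh)]
p=sel(.35,.7,.2,.55,.027,.045); print('tray',rect(p),len(p))
E
```

```text
[-0.3  0.7 -1.6] [ 0.5807 -0.1426  0.1327] 0.02841063827898882
-0.18 882 0.07022782248945084
-0.11 1140 0.07033092909699876
-0.02 1456 0.07035771018581045
0.02 774 0.07023234484752512
head top 0.15886931255294928 9488
tray (array([516.4, 365.7]), array([132.4, 220.2]), 83.3) 947
```

View pics/chk.png

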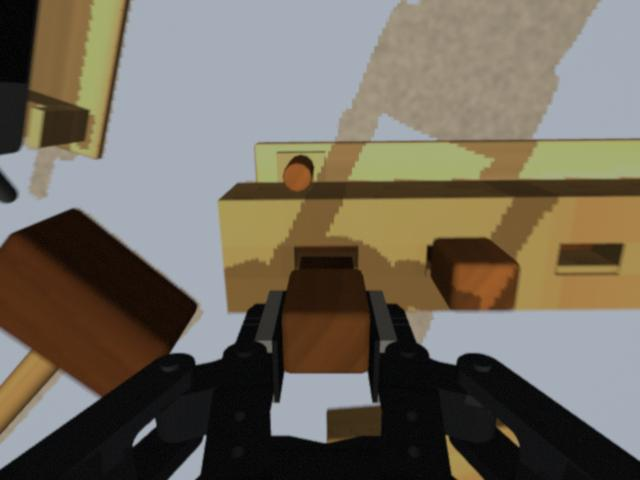

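The plug is free, the rail is flat at 0.070, and the tray hasn't moved. I'll lift the plug and carry it there.

Run:
```python
from h import *
delta([.562,.361,.20],182.4)
```

```text
row [ 3.000e-01  5.047e+02 -6.520e+01] [-0.08  0.23 -0.05]
```

Call:
{"name": "servo_tool", "arguments": {"steps": [[0,0,-35,0,0,0],[0,20,-65,0,0,0],[0,60,-66,0,0,0],[0,105,-66,0,0,0],[0,150,-66,0,0,0],[0,195,-66,0,0,0],[0,240,-66,0,0,0],[0,285,-66,0,0,0]]}}

```text
clock: 13.95
position: [0.5695, 0.1438, 0.1992]
ee_rot: [-0.0, -0.021, 1.0, 0.0]
contact_force: [0.9, 0.0, -0.6]
width: 0.0283
```

Call:
{"name": "servo_tool", "arguments": {"steps": [[0,45,0,0,0,0],[0,90,0,0,0,0],[0,135,0,0,0,0],[0,175,0,0,0,0],[0,205,0,0,0,0],[0,219,0,0,0,0],[0,219,0,0,0,0]]}}

```text
clock: 14.65
position: [0.5605, 0.3622, 0.1987]
ee_rot: [-0.0, -0.022, 1.0, -0.0]
contact_force: [0.1, -0.2, -0.8]
width: 0.0287
```

```bash
cat > tray.py <<'E'
from h import *
im,d,W=cloud('top'); cv2.imwrite('pics/t.png',im[:,:,::-1])
def sel(x0,x1,y0,y1,zl,zh):
    return W[(d>0)&(W[...,0]>x0)&(W[...,0]<x1)&(W[...,1]>y0)&(W[...,1]<y1)&(W[...,2]>zl)&(W[...,2]<zh)]
p=sel(.35,.7,.2,.55,.027,.045); print('tray',rect(p),len(p))
im,d,W=cloud('wrist'); cv2.imwrite('pics/w.png',im[:,:,::-1])
s=telemetry.get_state();print(s['contact_force'].round(1),s['position'].round(4),s['width'])
p=sel(s['position'][0]-.05,s['position'][0]+.05,s['position'][1]-.03,s['position'][1]+.03,s['position'][2]+.015,s['position'][2]+.04); print('head top',np.median(p[:,2]),len(p))
E
python3 tray.py
python3 - <<'E'
from h import *
delta([.562,.361,.20],182.4)
E
```

```text
tray (array([516.5, 365.4]), array([132.1, 220.2]), 83.4) 835
[-0.   1.  -0.4] [0.5609 0.3597 0.199 ] 0.02897523600611033
head top 0.22482132798912283 10526
row [-1.1  1.3 -1. ] [-0.09 -0.04 -0.04]
```

View pics/w.png

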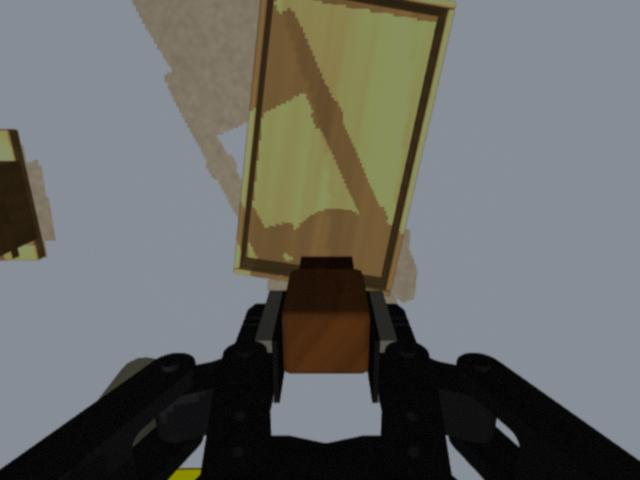

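The plug is held over the far half of the tray, with the tray outline at (345,140). I'll lower it.

Call:
{"name": "servo_tool", "arguments": {"steps": [[0,0,40,0,0,0],[0,0,80,0,0,0],[0,0,115,0,0,0],[0,0,140,0,0,0],[0,0,150,0,0,0],[0,0,154,0,0,0],[0,0,154,0,0,0]]}}

```text
clock: 15.45
position: [0.5618, 0.3604, 0.0461]
ee_rot: [0.001, -0.02, 1.0, 0.0]
contact_force: [0.3, 0.1, -0.0]
width: 0.0286
```

Call:
{"name": "servo_tool", "arguments": {"steps": [[0,0,0,0,0,0],[0,0,0,0,0,0],[0,0,0,0,0,0],[0,0,0,0,0,0]], "hand": 105}}

```text
clock: 15.85
position: [0.5612, 0.3613, 0.0461]
ee_rot: [0.001, -0.021, 1.0, 0.0]
contact_force: [-0.3, -0.8, 0.0]
width: 0.0501
```

Call:
{"name": "servo_tool", "arguments": {"steps": [[0,0,-10,0,0,0],[0,0,-30,0,0,0],[0,0,-60,0,0,0],[0,0,-100,0,0,0],[0,0,-140,0,0,0],[0,0,-155,0,0,0]]}}

```text
clock: 16.45
position: [0.5629, 0.3621, 0.2064]
ee_rot: [0.004, -0.021, 1.0, 0.002]
contact_force: [1.2, -0.1, -0.6]
width: 0.0502
```

```bash
python3 tray.py
python3 - <<'E'
from h import *
delta([.578,-.0726,.20],182.4)
E
```

```text
tray (array([516.5, 366. ]), array([132.9, 220.2]), 83.2) 860
[ 0.1 -1.  -0.1] [0.5626 0.362  0.2048] 0.050267789486274306
head top 0.2340360235835801 3071
row [   2.7 -434.8    3.3] [ 0.19  0.42 -0.02]
```

View pics/w.png

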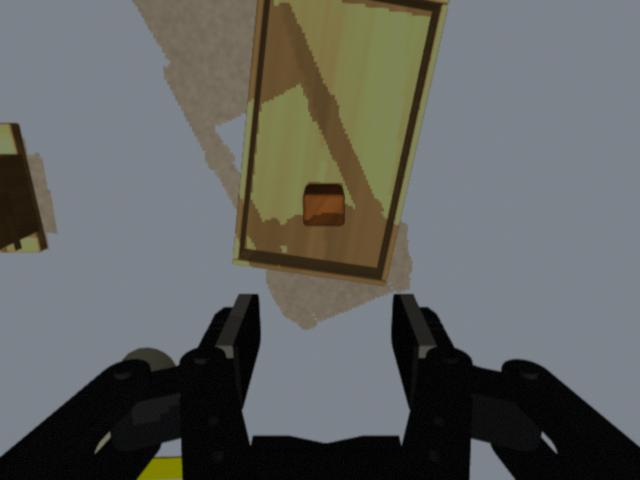

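Plug 4 is standing in the tray at pixel (323,205). Plug 3 is next.

Call:
{"name": "servo_tool", "arguments": {"steps": [[0,-40,0,0,0,0],[0,-85,0,0,0,0],[0,-130,0,0,0,0],[0,-175,0,0,0,0],[0,-220,0,0,0,0],[0,-265,0,0,0,0],[0,-310,0,0,0,0],[2,-355,3,0,0,0]]}}

```text
clock: 17.35
position: [0.573, 0.0046, 0.1963]
ee_rot: [-0.001, -0.021, 1.0, 0.0]
contact_force: [0.2, 0.6, 0.5]
width: 0.0502
```

Call:
{"name": "servo_tool", "arguments": {"steps": [[1,-40,0,0,0.3,0],[1,-68,0,0,0.4,0],[1,-79.5,0,0,0.4,0],[1,-79.5,20,0,0.4,0],[1,-79.5,50,0,0.4,0],[1,-79.5,60,0,0.4,0],[1,-79.5,60,0,0.4,0]], "hand": 110}}

```text
clock: 18.05
position: [0.5742, -0.072, 0.1352]
ee_rot: [-0.006, -0.021, 1.0, 0.001]
contact_force: [-0.4, 0.0, 0.4]
width: 0.0486
```

Run:
```python
from h import *
im,d,W=cloud('wrist'); cv2.imwrite('pics/w5.png',im[:,:,::-1])
def sel(x0,x1,y0,y1,zl,zh):
    return W[(d>0)&(W[...,0]>x0)&(W[...,0]<x1)&(W[...,1]>y0)&(W[...,1]<y1)&(W[...,2]>zl)&(W[...,2]<zh)]
p=sel(.5,.65,-.105,-.04,.105,.115);print(len(p),rect(p))
delta([.579,-.0726,.082],182.4)
```

```text
3279 (array([578.3, -72.4]), array([24.3, 30.1]), 2.3)
row [-4.  -0.4 54.7] [ 0.05 -0.5   0.02]
```

View pics/w5.png

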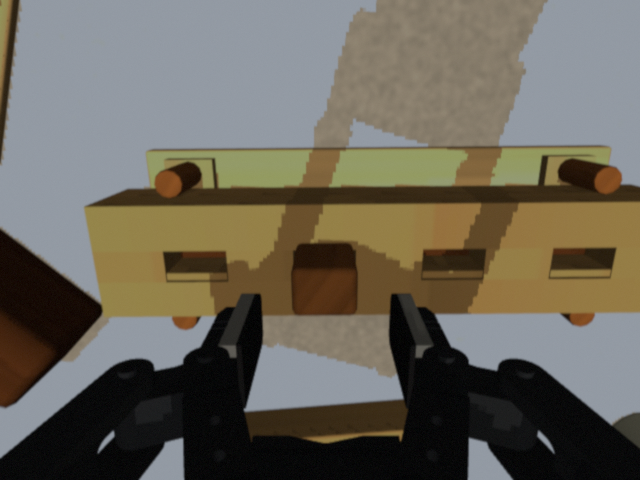

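The plug 3 head is at (324,280), centred between the fingers.

Call:
{"name": "servo_tool", "arguments": {"steps": [[-4,-0.4,20,0,-0.5,0],[-4,-0.4,40,0,-0.5,0],[-4,-0.4,52,0,-0.5,0],[-4,-0.4,54,0,-0.5,0],[-4,-0.4,54,0,-0.5,0]], "hand": 110}}

```text
clock: 18.6
position: [0.5801, -0.0734, 0.0838]
ee_rot: [0.001, -0.021, 1.0, -0.0]
contact_force: [-0.1, 0.3, 0.9]
width: 0.0485
```

Call:
{"name": "servo_tool", "arguments": {"steps": [[0,0,0,0,0,0],[0,0,0,0,0,0],[0,0,0,0,0,0],[0,0,0,0,0,0],[0,0,0,0,0,0]], "hand": 255}}

```text
clock: 19.1
position: [0.5804, -0.0728, 0.0848]
ee_rot: [0.002, -0.021, 1.0, 0.0]
contact_force: [-0.8, 4.1, 6.5]
width: 0.0288
```

```bash
python3 chk.py
```

```text
[-0.8  4.1  6.5] [ 0.5804 -0.0728  0.0848] 0.02878019149791837
-0.18 1517 0.07020029239925693
-0.11 1952 0.07030787096703288
-0.02 2451 0.0703216041453025
0.02 2662 0.07032522415008557
head top 0.11064779900046033 9463
```

Call:
{"name": "servo_tool", "arguments": {"steps": [[0,5,0,0,0,0],[0,10,-0.5,0,0,0],[0,5,-1,0,0,0],[0,-1,-1,0,0,0],[0,-6,-1.5,0,0,0],[0,-10,-2.2,0,0,0]]}}

```text
clock: 19.75
position: [0.5806, -0.0779, 0.0853]
ee_rot: [0.002, -0.019, 1.0, 0.006]
contact_force: [3.8, 14.3, -2.6]
width: 0.0288
```

Call:
{"name": "servo_tool", "arguments": {"steps": [[0,6,0,0,0,0],[0,12,0,0,0,0],[0,16,-0.6,0,0,0],[0,20,-1.5,0,0,0],[0,14,-1.5,0,0,0],[0,8,-1.5,0,0,0],[0,4,-2.2,0,0,0],[0,0,-3.2,0,0,0]]}}

```text
clock: 20.55
position: [0.5805, -0.0777, 0.0879]
ee_rot: [0.002, -0.019, 1.0, 0.006]
contact_force: [5.3, 14.4, -7.1]
width: 0.0285
```

```bash
python3 chk.py
```

```text
[ 5.3 14.4 -7.1] [ 0.5805 -0.0777  0.0879] 0.028459992447810112
-0.18 1501 0.07019730073416477
-0.11 1867 0.07032866232749371
-0.02 2326 0.07039485585959439
0.02 2533 0.07036429381370224
head top 0.11373785279566082 9456
```

Call:
{"name": "servo_tool", "arguments": {"steps": [[0,6,0,0,0,0],[0,12,0,0,0,0],[0,16,-0.6,0,0,0],[0,20,-1.5,0,0,0],[0,14,-1.5,0,0,0],[0,8,-1.5,0,0,0],[0,4,-2.2,0,0,0],[0,0,-3.2,0,0,0]]}}

```text
clock: 21.4
position: [0.5805, -0.0774, 0.0912]
ee_rot: [0.002, -0.019, 1.0, 0.006]
contact_force: [5.9, 14.4, -6.0]
width: 0.0287
```

Call:
{"name": "servo_tool", "arguments": {"steps": [[0,6,0,0,0,0],[0,12,0,0,0,0],[0,16,-0.6,0,0,0],[0,20,-1.5,0,0,0],[0,14,-1.5,0,0,0],[0,8,-1.5,0,0,0],[0,4,-2.2,0,0,0],[0,0,-3.2,0,0,0]]}}

```text
clock: 22.2
position: [0.5804, -0.0773, 0.0944]
ee_rot: [0.002, -0.019, 1.0, 0.006]
contact_force: [5.5, 15.5, -7.0]
width: 0.0287
```

```bash
python3 chk.py
```

```text
[ 5.5 15.5 -7. ] [ 0.5804 -0.0773  0.0944] 0.028677792846349956
-0.18 1378 0.0702248555849014
-0.11 1717 0.07031169136045884
-0.02 2164 0.07035644711894862
0.02 2339 0.07039814955544332
head top 0.12019388520867198 9425
```

Call:
{"name": "servo_tool", "arguments": {"steps": [[0,6,0,0,0,0],[0,12,0,0,0,0],[0,16,-0.6,0,0,0],[0,20,-1.5,0,0,0],[0,14,-1.5,0,0,0],[0,8,-1.5,0,0,0],[0,4,-2.2,0,0,0],[0,0,-3.2,0,0,0]]}}

```text
clock: 23.05
position: [0.5803, -0.0771, 0.0976]
ee_rot: [0.001, -0.019, 1.0, 0.007]
contact_force: [5.4, 15.0, -7.8]
width: 0.0286
```

Call:
{"name": "servo_tool", "arguments": {"steps": [[0,6,0,0,0,0],[0,12,0,0,0,0],[0,16,-0.6,0,0,0],[0,20,-1.5,0,0,0],[0,14,-1.5,0,0,0],[0,8,-1.5,0,0,0],[0,4,-2.2,0,0,0],[0,0,-3.2,0,0,0]]}}

```text
clock: 23.85
position: [0.5803, -0.0768, 0.1007]
ee_rot: [0.001, -0.019, 1.0, 0.007]
contact_force: [7.3, 15.8, -7.9]
width: 0.0286
```

Call:
{"name": "servo_tool", "arguments": {"steps": [[0,6,0,0,0,0],[0,12,0,0,0,0],[0,16,-0.6,0,0,0],[0,20,-1.5,0,0,0],[0,14,-1.5,0,0,0],[0,8,-1.5,0,0,0],[0,4,-2.2,0,0,0],[0,0,-3.2,0,0,0]]}}

```text
clock: 24.65
position: [0.5801, -0.0768, 0.1038]
ee_rot: [0.001, -0.019, 1.0, 0.007]
contact_force: [6.4, 16.2, -9.1]
width: 0.0284
```

```bash
python3 chk.py
```

```text
[ 6.4 16.2 -9.1] [ 0.5801 -0.0768  0.1038] 0.028440097251319546
-0.18 1244 0.07016924230917303
-0.11 1554 0.0703099998391877
-0.02 1959 0.07034144136185008
0.02 2110 0.07037635257550029
head top 0.12956357016345205 9438
```

Call:
{"name": "servo_tool", "arguments": {"steps": [[0,6,0.2,0,0,0],[0,12,0,0,0,0],[0,17,-0.3,0,0,0],[0,22,-1.0,0,0,0],[0,15,-1.0,0,0,0],[0,9,-1.0,0,0,0],[0,4,-1.7,0,0,0],[0,0,-2.6,0,0,0]]}}

```text
clock: 25.5
position: [0.5801, -0.0767, 0.1067]
ee_rot: [0.001, -0.019, 1.0, 0.007]
contact_force: [6.2, 15.5, -6.5]
width: 0.0286
```

Call:
{"name": "servo_tool", "arguments": {"steps": [[0,6,0,0,0,0],[0,12,0,0,0,0],[0,17,-0.6,0,0,0],[0,22,-1.4,0,0,0],[0,15,-1.4,0,0,0],[0,9,-1.4,0,0,0],[0,4,-2.0,0,0,0],[0,0,-3,0,0,0]]}}

```text
clock: 26.3
position: [0.5796, -0.084, 0.1104]
ee_rot: [0.001, -0.02, 1.0, 0.0]
contact_force: [0.1, -0.3, -0.6]
width: 0.0286
```

```bash
python3 chk.py
```

```text
[ 0.1 -0.3 -0.6] [ 0.5796 -0.084   0.1104] 0.028605366522578977
-0.18 1113 0.07022716550203742
-0.11 1443 0.07032137275983727
-0.02 1824 0.07035372103601385
0.02 1992 0.07041884299986409
head top 0.13621793828564305 9441
```

Plug 3 is free. Next I'll lift it and carry it to the tray.

Call:
{"name": "servo_tool", "arguments": {"steps": [[0,0,-15,0,0,0],[0,5,-50,0,0,0],[5,30,-90,0,0,0],[17,75,-90,0,0,0],[30,120,-90,0,0,0],[43,165,-90,0,0,0],[56,210,-90,0,0,0],[69,255,-90,0,0,0]]}}

```text
clock: 27.15
position: [0.4993, 0.17, 0.2005]
ee_rot: [0.001, -0.02, 1.0, 0.0]
contact_force: [0.9, 0.5, -0.5]
width: 0.0285
```

```bash
python3 tray.py
python3 - <<'E'
from h import *
delta([.474,.371,.20],182.4)
E
```

```text
tray (array([516.6, 366.2]), array([132.6, 219.9]), 83.5) 661
[-0.3 -1.  -0.6] [0.4976 0.1734 0.2004] 0.028562371171750013
head top 0.22612797025219958 10436
row [ 14.2 198.5   1. ] [0.19 0.01 0.31]
```

Call:
{"name": "servo_tool", "arguments": {"steps": [[4,45,0,0,0,0],[8,90,0,0,0,0],[11,135,0,0,0,0],[14,175,0,0,0,0],[14,198.5,0,0,0,0],[14,198.5,0,0,0,0]]}}

```text
clock: 27.85
position: [0.4781, 0.3687, 0.1998]
ee_rot: [0.001, -0.022, 1.0, 0.001]
contact_force: [0.5, -1.0, -0.1]
width: 0.0286
```

```bash
python3 tray.py
```

```text
tray (array([516.4, 366.5]), array([132.4, 220.2]), 83.2) 901
[ 0.  -0.7 -0.5] [0.4782 0.3656 0.1998] 0.02840599787500966
head top 0.22541615945874793 10498
```

View pics/t.png

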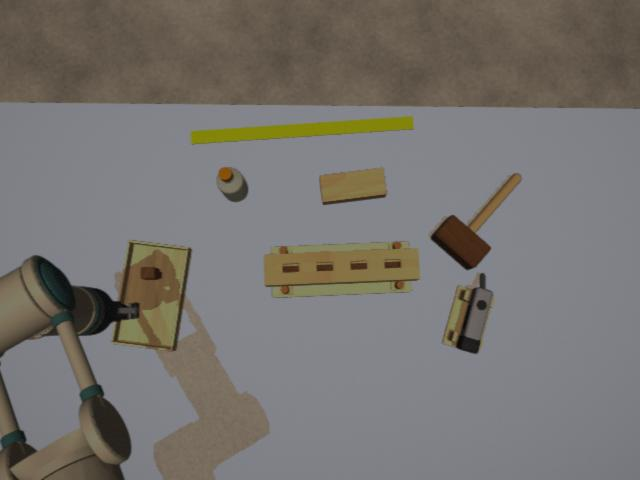

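The tray still hasn't moved, plug 4 stands at (150,272), and all four mortises are open. I'll lower plug 3.

Call:
{"name": "servo_tool", "arguments": {"steps": [[0,0,40,0,0,0],[0,0,80,0,0,0],[0,0,115,0,0,0],[0,0,140,0,0,0],[0,0,150,0,0,0],[0,0,154,0,0,0],[0,0,154,0,0,0]]}}

```text
clock: 28.65
position: [0.4792, 0.3657, 0.0468]
ee_rot: [0.001, -0.02, 1.0, 0.0]
contact_force: [-0.5, 0.7, -0.4]
width: 0.0286
```

Call:
{"name": "servo_tool", "arguments": {"steps": [[0,0,0,0,0,0],[0,0,0,0,0,0],[0,0,0,0,0,0],[0,0,0,0,0,0]], "hand": 105}}

```text
clock: 29.05
position: [0.4786, 0.3664, 0.0468]
ee_rot: [0.001, -0.021, 1.0, 0.0]
contact_force: [-0.9, 0.1, 0.5]
width: 0.05
```

Call:
{"name": "servo_tool", "arguments": {"steps": [[0,0,-10,0,0,0],[0,0,-30,0,0,0],[0,0,-60,0,0,0],[0,0,-100,0,0,0],[0,0,-140,0,0,0],[0,0,-160,0,0,0]]}}

```text
clock: 29.65
position: [0.4794, 0.3671, 0.2111]
ee_rot: [0.004, -0.021, 1.0, 0.002]
contact_force: [0.4, 0.6, 1.2]
width: 0.0504
```

```bash
python3 tray.py
python3 - <<'E'
from h import *
delta([.47,-.25,.22],182.4)
E
```

```text
tray (array([516.6, 366.1]), array([132.9, 219.9]), 83.3) 922
[0.4 0.4 0.3] [0.48   0.3675 0.211 ] 0.050312682882225485
head top 0.24022291186645817 3057
row [  35.6 -616.5  -12. ] [ 0.25  0.56 -0.01]
```

View pics/w.png

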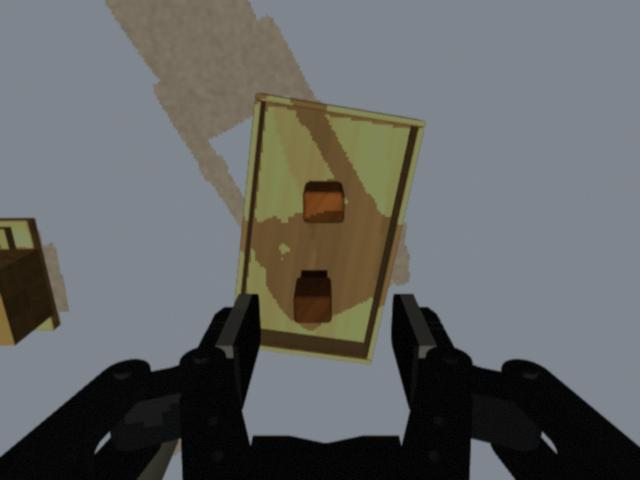

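Both plugs stand in the tray, at (323,203) and (313,300). Now the duster.

Call:
{"name": "servo_tool", "arguments": {"steps": [[36,-40,-30,0,0.3,0],[36,-85,-30,0,0.5,5],[36,-130,-30,0,0.5,10],[36,-175,-30,0,0.5,15],[36,-220,-30,0,0.5,18],[36,-265,-30,0,0.5,18],[36,-310,-30,0,0.5,18],[36,-355,-30,0,0.5,18]], "hand": 60}}

```text
clock: 30.55
position: [0.4557, 0.0084, 0.2352]
ee_rot: [-0.004, 0.136, 0.991, 0.0]
contact_force: [0.5, 0.3, -0.1]
width: 0.0655
```

Run:
```python
from h import *
delta([.45,-.295,.25],164)
```

```text
row [ -76.1 -293.8  -15.2] [-0.05 -0.48  0.39]
```

Call:
{"name": "servo_tool", "arguments": {"steps": [[-12,-45,-15,0,-0.5,0.4],[-24,-90,-15,0,-0.5,0.4],[-36,-135,-15,0,-0.5,0.4],[-47,-180,-15,0,-0.5,0.4],[-58,-225,-15,0,-0.5,0.4],[-70,-270,-15,0,-0.5,0.4],[-76,-294,-15,0,-0.5,0.4],[-76,-294,-15,0,-0.5,0.4]]}}

```text
clock: 31.35
position: [0.4501, -0.2969, 0.2491]
ee_rot: [-0.0, 0.141, 0.99, -0.001]
contact_force: [0.4, -0.1, -0.8]
width: 0.0653
```

```bash
cat > dus.py <<'E'
from h import *
im,d,W=cloud('wrist'); cv2.imwrite('pics/wd.png',im[:,:,::-1])
def sel(x0,x1,y0,y1,zl,zh):
    return W[(d>0)&(W[...,0]>x0)&(W[...,0]<x1)&(W[...,1]>y0)&(W[...,1]<y1)&(W[...,2]>zl)&(W[...,2]<zh)]
for a,b in ((.079,.082),(.082,.086),(.086,.095)):
    p=sel(.36,.6,-.42,-.2,a,b); print(a,len(p),rect(p) if len(p)>5 else '')
p=sel(.36,.56,-.42,-.22,.005,.02); print('base',len(p),np.median(p[:,2]),rect(p))
p=sel(.36,.56,-.42,-.22,.042,.056); print('lips',len(p),rect(p))
outl('duster','wrist',W,d)
E
python3 dus.py
```

```text
0.079 430 (array([ 468.8, -311.3]), array([ 37.6, 129.8]), 72.9)
0.082 5730 (array([ 469.2, -310.2]), array([ 37.2, 129.8]), 74.3)
0.086 886 (array([ 467.4, -312. ]), array([ 33.3, 124.3]), 71.6)
base 3591 0.00855619928733986 (array([ 470.5, -311.4]), array([ 80.3, 129.4]), 73.3)
lips 897 (array([ 482.1, -314.8]), array([ 62. , 157.4]), 73.3)
duster 0.64 [290.4, 146.1, 52.2, 172.4] med [ 0.4619 -0.3092  0.0845] zmax 0.0898 rect (array([ 492.5, -320.1]), array([ 46.6, 180.6]), 73.5)
```

View pics/wd.png

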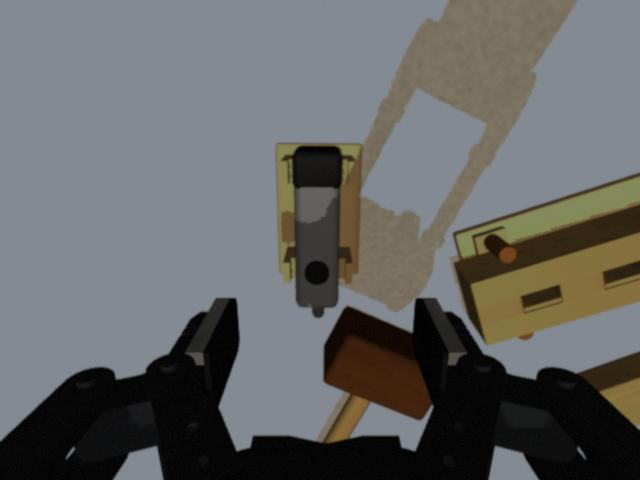

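The duster is at (318,225) px, centred near (0.4695, -0.311) with yaw -16.4°. The stand's base agrees with that.

Run:
```python
from h import *
delta([.4695,-.311,.13],163.6)
delta([.4695,-.311,.046],163.6)
```

```text
row [-23.7 -11.9 119.5] [ 0.06 -0.04  0.3 ]
row [-23.7 -12.  203.5] [ 0.06 -0.04  0.3 ]
```

Call:
{"name": "servo_tool", "arguments": {"steps": [[-15,-8,30,0,0,0.3],[-23.5,-12,70,0,0,0.3],[-23.5,-12,105,0,0,0.3],[-23.5,-12,130,0,0,0.3],[-23.5,-12,160,0,0,0.3],[-23.5,-12,190,0,0,0.3],[-23.5,-12,203,0,0,0.3],[-23.5,-12,203,0,0,0.3]]}}

```text
clock: 32.25
position: [0.4693, -0.3096, 0.0462]
ee_rot: [-0.001, 0.141, 0.99, 0.001]
contact_force: [0.7, -0.1, 0.5]
width: 0.0654
```

Call:
{"name": "servo_tool", "arguments": {"steps": [[0,0,0,0,0,0],[0,0,0,0,0,0]]}}

```text
clock: 32.45
position: [0.4715, -0.3124, 0.0494]
ee_rot: [0.002, 0.142, 0.99, -0.001]
contact_force: [0.9, 0.0, 0.5]
width: 0.0656
```

```bash
python3 dus.py
python3 - <<'E'
from h import *
delta([.4695,-.311,.046],163.6); print(pose().round(4).tolist())
E
```

```text
0.079 2341 (array([ 455.5, -306.6]), array([86.1, 99.8]), 37.0)
0.082 31776 (array([ 453.8, -306.3]), array([88.5, 93.1]), 30.7)
0.086 5902 (array([ 456.4, -301.1]), array([80.7, 89.2]), 43.8)
base 7496 0.008500519324778466 (array([ 470.6, -311.2]), array([ 80.5, 129.2]), 73.3)
lips 4592 (array([ 465.2, -310.9]), array([ 65. , 122.8]), 73.2)
duster 0.81 [260.1, 130.0, 140.5, 310.8] med [ 0.4423 -0.3037  0.0847] zmax 0.1239 rect (array([ 456.3, -306.3]), array([ 58.8, 103.3]), 73.6)
row [2.2 1.  3.3] [-0.11  0.26  0.08]
[[-0.9597, 0.281, 0.0038, 0.4713], [0.281, 0.9597, -0.0031, -0.3125], [-0.0046, -0.0019, -1.0, 0.0493], [0.0, 0.0, 0.0, 1.0]]
```

View pics/wd.png

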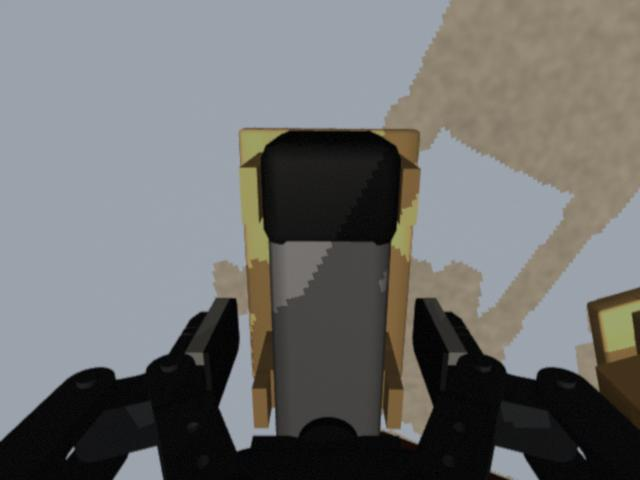

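Both fingers straddle the body (270 to 390 px wide). I'll make a small correction and close.

Call:
{"name": "servo_tool", "arguments": {"steps": [[2,0.8,3,0,0,0],[2,0.8,3,0,0,0],[2,0.8,3,0,0,0]]}}

```text
clock: 32.85
position: [0.4686, -0.3105, 0.0449]
ee_rot: [0.001, 0.142, 0.99, -0.0]
contact_force: [0.3, 0.6, 0.3]
width: 0.0653
```

Call:
{"name": "servo_tool", "arguments": {"steps": [[0,0,0,0,0,0],[0,0,0,0,0,0],[0,0,0,0,0,0],[0,0,0,0,0,0],[0,0,0,0,0,0],[0,0,0,0,0,0],[0,0,0,0,0,0]], "hand": 255, "grip_force": 100}}

```text
clock: 33.55
position: [0.4689, -0.3107, 0.0451]
ee_rot: [0.001, 0.142, 0.99, -0.001]
contact_force: [-0.1, 0.3, 4.0]
width: 0.0349
```

Run:
```python
from h import *
T=pose(); np.save('grasp.npy',T); print(T.round(4).tolist()); print(telemetry.get_state()['qpos'].round(3))
im,d,W=cloud('wrist'); cv2.imwrite('pics/wd2.png',im[:,:,::-1])
im,d,W=cloud('top'); cv2.imwrite('pics/tgrasp.png',im[:,:,::-1])
im,d,W=cloud('scene'); cv2.imwrite('pics/sgrasp.png',im[:,:,::-1])
```

```text
[[-0.9597, 0.2812, 0.002, 0.4689], [0.2812, 0.9597, -0.0016, -0.3107], [-0.0024, -0.001, -1.0, 0.0451], [0.0, 0.0, 0.0, 1.0]]
[-0.709  0.421  1.796  0.     0.922 -1.995]
```

View pics/wd2.png

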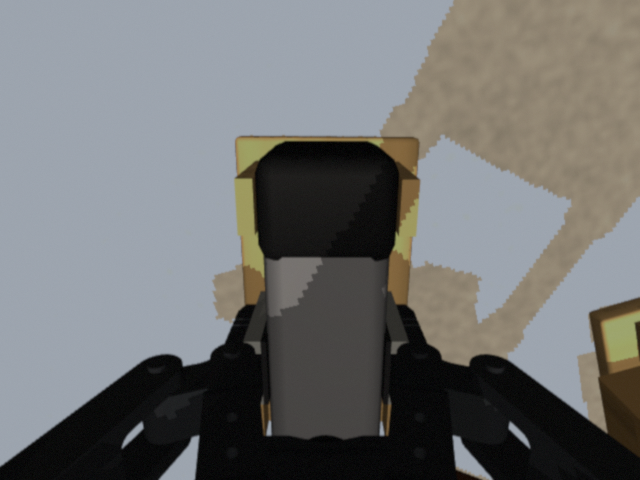

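Gripped, with the opening at 35 mm. I'll lift it straight out of the stand.

Call:
{"name": "servo_tool", "arguments": {"steps": [[0,0,-5,0,0,0],[0,0,-15,0,0,0],[0,0,-35,0,0,0],[0,0,-65,0,0,0],[0,0,-105,0,0,0],[0,0,-150,0,0,0],[0,0,-190,0,0,0],[0,0,-205,0,0,0]]}}

```text
clock: 34.5
position: [0.4696, -0.3113, 0.2548]
ee_rot: [0.004, 0.142, 0.99, -0.003]
contact_force: [0.2, 0.1, -2.6]
width: 0.035
```

```bash
cat > duh.py <<'E'
from h import *
Tg=np.load('grasp.npy')
D0=np.eye(4); D0[:3,:3]=R.from_euler('z',-16.4,degrees=True).as_matrix(); D0[:3,3]=[.4697,-.311,.040]
REL=np.linalg.inv(D0)@Tg
def target(tip,yaw=-16.4,pitch=45):
    Rd=(R.from_euler('z',yaw,degrees=True)*R.from_euler('y',pitch,degrees=True)).as_matrix()
    D=np.eye(4); D[:3,:3]=Rd; D[:3,3]=np.array(tip)-Rd@[.102,0,-.018]
    return D@REL
def go(T): print(T[:3,3].round(4)); delta(T[:3,3],Rm=T[:3,:3])
E
python3 - <<'E'
from duh import *
im,d,W=cloud('wrist'); cv2.imwrite('pics/wd3.png',im[:,:,::-1])
print(telemetry.get_state()['position'],telemetry.get_state()['contact_force'])
go(target([.572,.0675,.22],-16.4,0))
go(target([.572,.0675,.16]))
E
```

```text
[ 0.46999023 -0.31161838  0.25560453] [ 0.83258605 -0.96199939 -0.02295214]
[0.4734 0.0966 0.2431]
row [111.5 392.7   9.6] [-0.21  0.44  0.01]
[0.5179 0.0835 0.249 ]
row [ 65.1 392.6   4.1] [-0.26 45.44 -0.11]
```

View pics/wd3.png

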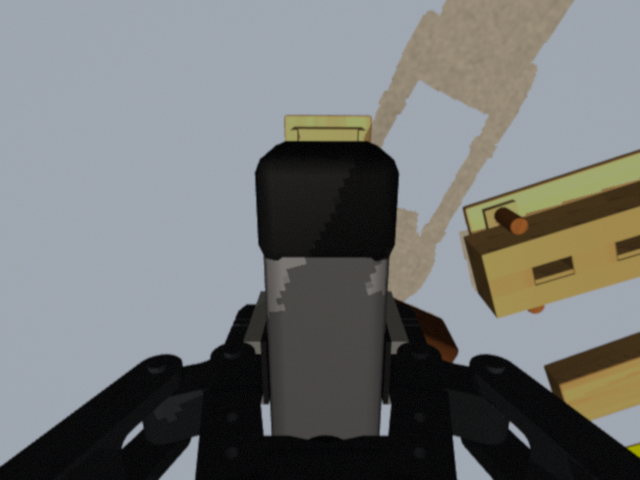

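The duster is held as it was gripped. I'll carry it level and high to mortise 1.

Call:
{"name": "servo_tool", "arguments": {"steps": [[10,40,-5,0,0,0],[22,85,-5,0,0,0],[35,130,-5,0,0,0],[48,175,-5,0,0,0],[62,220,-5,0,0,0],[76,265,-5,0,0,0],[89,310,-5,0,0,0],[102,355,-5,0,0,0]]}}

```text
clock: 35.35
position: [0.469, 0.0609, 0.2534]
ee_rot: [-0.0, 0.142, 0.99, -0.001]
contact_force: [1.1, -0.8, -1.4]
width: 0.035
```

Run:
```python
from duh import *
go(target([.572,.0675,.19]))
```

```text
[0.5179 0.0835 0.279 ]
row [-40.6  35.4 -25.6] [-0.07 44.86 -0.06]
```

Call:
{"name": "servo_tool", "arguments": {"steps": [[-7,15,-15,0,7.5,0],[-14,30,-20,0,15,0],[-21,35,-25,0,22.5,0],[-28,35,-25,0,30,0],[-35,35,-25,0,37.5,0],[-41,35,-25,0,45,0],[-41,35,-25,0,45,0],[-41,35,-25,0,45,0]]}}

```text
clock: 36.15
position: [0.5196, 0.0809, 0.2775]
ee_rot: [-0.379, 0.132, 0.914, 0.054]
contact_force: [-0.3, 0.1, -1.7]
width: 0.0352
```

Run:
```python
from duh import *
go(target([.572,.0675,.19])); go(target([.572,.0675,.11]))
print(telemetry.get_state()['qpos'].round(3))
for n in ('top','scene','wrist'):
    im,d,W=cloud(n); cv2.imwrite(f'pics/b1{n}.png',im[:,:,::-1])
```

```text
[0.5179 0.0835 0.279 ]
row [2.7 1.9 0.6] [-0.04 -0.14 -0.1 ]
[0.5179 0.0835 0.199 ]
row [-53.9   2.1  57.1] [-0.04 -0.14 -0.1 ]
[-0.079  0.601  1.116  0.178  2.192 -1.319]
```

View pics/b1scene.png

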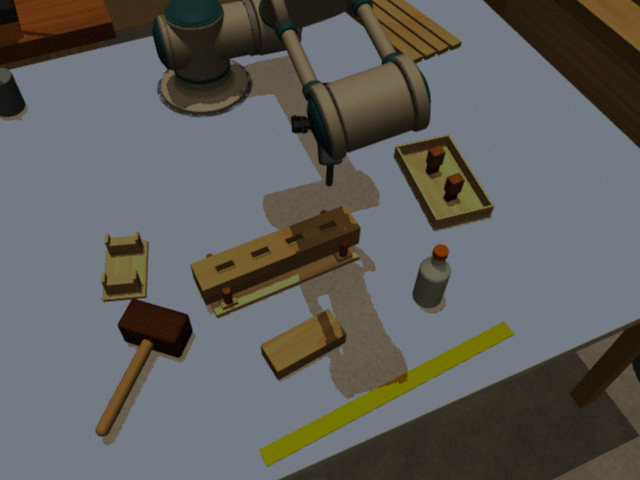

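View pics/b1wrist.png

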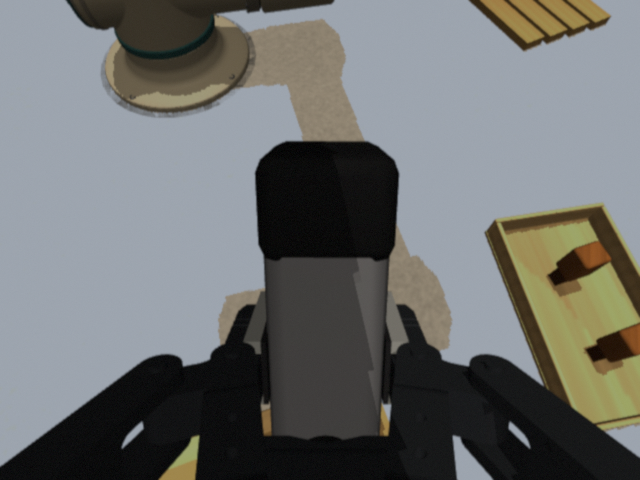

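The nozzle, at (331,180), points straight down. I'll descend to about 7.5 cm above the mortise, outside blowing range, and check alignment there.

Call:
{"name": "servo_tool", "arguments": {"steps": [[-8,2,8,0,0,0],[-20,2,21,0,0,0],[-29,2,32,0,0,0],[-29,2,32,0,0,0],[-29,2,32,0,0,0],[-29,2,32,0,0,0]]}}

```text
clock: 36.9
position: [0.5182, 0.0836, 0.237]
ee_rot: [-0.377, 0.131, 0.915, 0.054]
contact_force: [-0.5, -0.5, -2.4]
width: 0.0351
```

```bash
cat > noz.py <<'E'
from duh import *
T=pose(); D=T@np.linalg.inv(REL); tip=D@[.102,0,-.018,1]; jd=D[:3,:3]@[.7071,0,-.7071]
print('model tip',tip[:3].round(4),'jet',jd.round(3))
for n in ('scene','top'):
    im,d,W=cloud(n); cv2.imwrite(f'pics/n{n}.png',im[:,:,::-1])
    Tc,K=camT(n)
    def proj(p):
        c=np.linalg.inv(Tc)@[*p,1]; return K[0,0]*c[0]/-c[2]+K[0,2], K[1,1]*-c[1]/-c[2]+K[1,2]
    u,v=proj(tip[:3]); print(n,'tip px',round(u,1),round(v,1))
    if n=='scene':
        for i,m in enumerate([[.572,.0675,.0702],[.575,-.0025,.0702],[.578,-.0725,.0702],[.581,-.142,.0702]]): print('m',i+1,np.round(proj(m),1))
        u0,v0=max(0,int(u)-60),max(0,int(v)-50)
        cv2.imwrite('pics/nz.png',cv2.resize(im[v0:v0+120,u0:u0+130,::-1],None,fx=5,fy=5,interpolation=cv2.INTER_CUBIC)); print('crop',u0,v0)
        # nozzle cloud: dark px near tip
        p=W[(d>0)&(np.linalg.norm(W-tip[:3]-[0,0,.015],axis=-1)<.03)&(W[...,2]>tip[2]-.004)]
        for z in (0,.01,.02,.03):
            s=p[(p[:,2]>tip[2]+z-.005)&(p[:,2]<tip[2]+z+.005)]
            if len(s): print(z,len(s),s.mean(0).round(4))
E
python3 noz.py
```

```text
model tip [0.5723 0.0676 0.148 ] jet [ 0.    -0.001 -1.   ]
scene tip px 330.2 198.5
m 1 [328.6 225.1]
m 2 [295.4 237.8]
m 3 [261.1 250.9]
m 4 [225.9 264.4]
crop 270 148
0 6 [0.5779 0.0624 0.1513]
0.01 25 [0.5778 0.0626 0.1579]
0.02 21 [0.5783 0.0623 0.1685]
0.03 27 [0.5783 0.063  0.1782]
top tip px 288.2 264.0
```

View pics/nz.png

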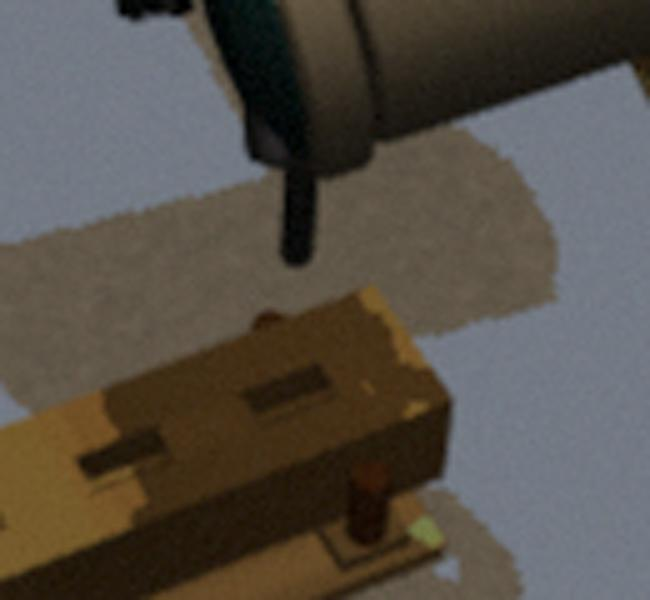

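The tip (297,262 in the crop) lines up above mortise 1 (288,388), and the projections agree within about 1 px. I'll descend to 4 cm and hold.

Call:
{"name": "servo_tool", "arguments": {"steps": [[-8,0,8,0,0,0],[-18,0,18,0,0,0],[-25,0,25,0,0,0],[-27,0,27,0,0,0],[-27,0,27,0,0,0],[-27,0,27,0,0,0],[-27,0,27,0,0,0],[-27,0,27,0,0,0]]}}

```text
clock: 37.8
position: [0.5183, 0.0835, 0.1984]
ee_rot: [-0.378, 0.131, 0.915, 0.054]
contact_force: [0.3, 0.9, -2.9]
width: 0.0351
```

Call:
{"name": "servo_tool", "arguments": {"steps": [[0,0,0,0,0,0],[0,0,0,0,0,0],[0,0,0,0,0,0],[0,0,0,0,0,0],[0,0,0,0,0,0],[0,0,0,0,0,0],[0,0,0,0,0,0],[0,0,0,0,0,0]]}}

```text
clock: 38.6
position: [0.5181, 0.0835, 0.1981]
ee_rot: [-0.378, 0.131, 0.915, 0.054]
contact_force: [0.1, 0.1, -3.0]
width: 0.0353
```

```bash
python3 noz.py
python3 - <<'E'
from duh import *
go(target([.575,-.0025,.15])); go(target([.575,-.0025,.11]))
E
```

```text
model tip [0.5721 0.0675 0.109 ] jet [-0.001 -0.001 -1.   ]
scene tip px 329.3 212.2
m 1 [328.6 225.1]
m 2 [295.4 237.8]
m 3 [261.1 250.9]
m 4 [225.9 264.4]
crop 269 162
0 5 [0.5762 0.0612 0.1107]
0.01 22 [0.578  0.0626 0.1188]
0.02 23 [0.578  0.0629 0.1292]
0.03 17 [0.5779 0.0609 0.1395]
top tip px 289.4 265.9
[0.5209 0.0135 0.239 ]
row [ 13.  -66.5 -44.8] [-0.02 -0.03 -0.05]
[0.5209 0.0135 0.199 ]
row [-15.2 -66.5 -16.4] [-0.02 -0.03 -0.05]
```

View pics/nz.png

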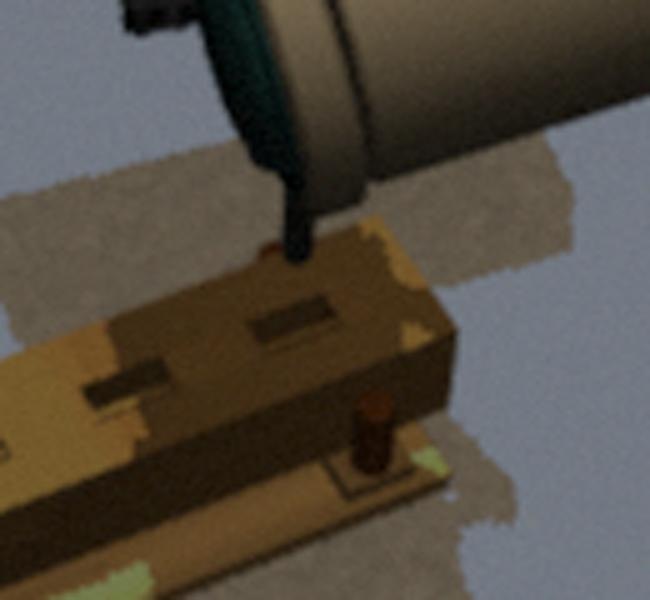

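Mortise 1 got about 1.2 s of steady hold. On to mortise 2.

Call:
{"name": "servo_tool", "arguments": {"steps": [[-5,-22,-5.5,0,0,0],[-11,-48,-12,0,0,0],[-14.5,-63,-15.7,0,0,0],[-15.2,-66.5,-16.4,0,0,0],[-15.2,-66.5,-16.4,0,0,0],[-15.2,-66.5,-16.4,0,0,0],[-15.2,-66.5,-16.4,0,0,0],[-15.2,-66.5,-16.4,0,0,0]]}}

```text
clock: 39.5
position: [0.5208, 0.0142, 0.1991]
ee_rot: [-0.378, 0.131, 0.915, 0.054]
contact_force: [0.6, -0.4, -2.1]
width: 0.0349
```

Call:
{"name": "servo_tool", "arguments": {"steps": [[0,0,0,0,0,0],[0,0,0,0,0,0],[0,0,0,0,0,0],[0,0,0,0,0,0],[0,0,0,0,0,0],[0,0,0,0,0,0],[0,0,0,0,0,0],[0,0,0,0,0,0]]}}

```text
clock: 40.3
position: [0.5209, 0.0134, 0.199]
ee_rot: [-0.378, 0.131, 0.915, 0.054]
contact_force: [0.1, -0.9, -2.3]
width: 0.0351
```

```bash
python3 noz.py
python3 - <<'E'
from duh import *
go(target([.578,-.0725,.11]))
E
```

```text
model tip [ 0.5749 -0.0026  0.11  ] jet [-0.001 -0.001 -1.   ]
scene tip px 295.1 224.6
m 1 [328.6 225.1]
m 2 [295.4 237.8]
m 3 [261.1 250.9]
m 4 [225.9 264.4]
crop 235 174
0 5 [ 0.5791 -0.007   0.1136]
0.01 24 [ 0.5812 -0.0075  0.1207]
0.02 22 [ 0.5816 -0.0069  0.1304]
0.03 27 [ 0.5811 -0.007   0.1404]
top tip px 324.7 264.7
[ 0.5239 -0.0565  0.199 ]
row [-16.  -66.3 -15.9] [-0.02 -0.03 -0.05]
```

View pics/nz.png

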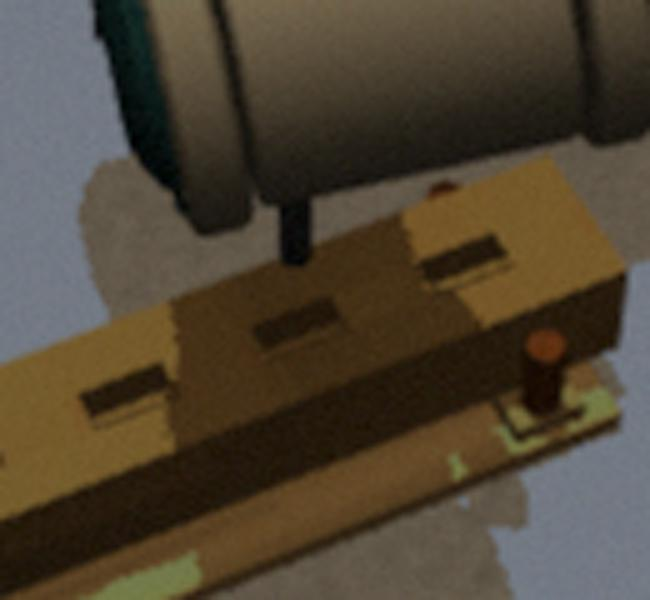

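The tip at (297,258) is above mortise 2 at (297,325), so that one is aligned and held. On to mortise 3.

Call:
{"name": "servo_tool", "arguments": {"steps": [[-5,-22,-5.2,0,0,0],[-11.5,-48,-11.5,0,0,0],[-15.2,-63,-15.1,0,0,0],[-16,-66.3,-15.9,0,0,0],[-16,-66.3,-15.9,0,0,0],[-16,-66.3,-15.9,0,0,0],[-16,-66.3,-15.9,0,0,0],[-16,-66.3,-15.9,0,0,0]]}}

```text
clock: 41.2
position: [0.5238, -0.0557, 0.1991]
ee_rot: [-0.378, 0.131, 0.915, 0.054]
contact_force: [0.3, -0.1, -2.6]
width: 0.035
```

Call:
{"name": "servo_tool", "arguments": {"steps": [[0,0,0,0,0,0],[0,0,0,0,0,0],[0,0,0,0,0,0],[0,0,0,0,0,0],[0,0,0,0,0,0],[0,0,0,0,0,0],[0,0,0,0,0,0],[0,0,0,0,0,0]]}}

```text
clock: 42.0
position: [0.5239, -0.0566, 0.199]
ee_rot: [-0.378, 0.131, 0.915, 0.054]
contact_force: [0.5, 0.6, -2.5]
width: 0.0349
```

```bash
python3 noz.py
python3 - <<'E'
from duh import *
go(target([.581,-.142,.11]))
E
```

```text
model tip [ 0.5779 -0.0726  0.11  ] jet [-0.001 -0.001 -1.   ]
scene tip px 259.9 237.9
m 1 [328.6 225.1]
m 2 [295.4 237.8]
m 3 [261.1 250.9]
m 4 [225.9 264.4]
crop 199 187
0 2 [ 0.5842 -0.0774  0.1139]
0.01 25 [ 0.5839 -0.077   0.12  ]
0.02 20 [ 0.5834 -0.0771  0.1303]
0.03 20 [ 0.5849 -0.0765  0.139 ]
top tip px 359.9 263.5
[ 0.5269 -0.126   0.199 ]
row [-16.  -65.8 -15.8] [-0.02 -0.03 -0.05]
```

View pics/nz.png

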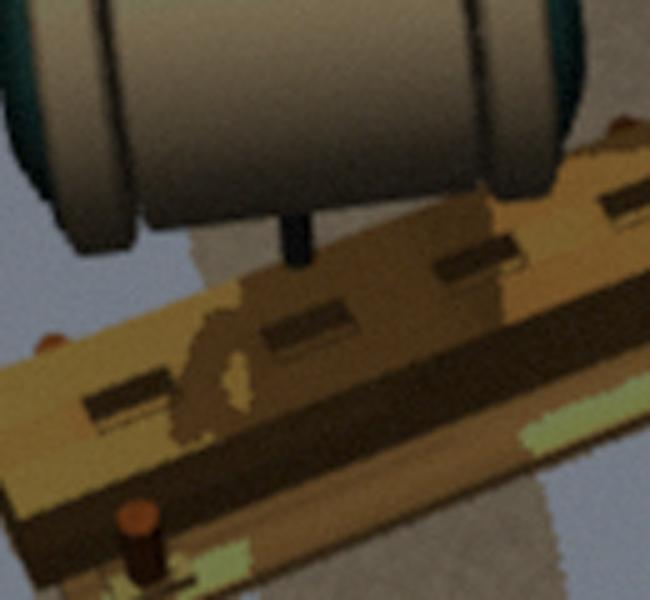

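The tip sits about 2 px left of centre over mortise 3, well within its mouth. On to mortise 4.

Call:
{"name": "servo_tool", "arguments": {"steps": [[-5,-22,-5.2,0,0,0],[-11.5,-48,-11.4,0,0,0],[-15.2,-63,-15,0,0,0],[-16,-65.8,-15.8,0,0,0],[-16,-65.8,-15.8,0,0,0],[-16,-65.8,-15.8,0,0,0],[-16,-65.8,-15.8,0,0,0],[-16,-65.8,-15.8,0,0,0]]}}

```text
clock: 42.9
position: [0.5269, -0.1251, 0.1992]
ee_rot: [-0.378, 0.131, 0.915, 0.054]
contact_force: [-1.1, -0.9, -2.6]
width: 0.035
```

Call:
{"name": "servo_tool", "arguments": {"steps": [[0,0,0,0,0,0],[0,0,0,0,0,0],[0,0,0,0,0,0],[0,0,0,0,0,0],[0,0,0,0,0,0],[0,0,0,0,0,0],[0,0,0,0,0,0],[0,0,0,0,0,0]]}}

```text
clock: 43.7
position: [0.5269, -0.126, 0.199]
ee_rot: [-0.378, 0.131, 0.915, 0.054]
contact_force: [-0.3, -0.1, -2.3]
width: 0.0352
```

```bash
python3 noz.py
python3 - <<'E'
from duh import *
go(target([.52,-.16,.23],-16.4,0))
T=Tg.copy(); T[2,3]=.25; go(T)
E
```

```text
model tip [ 0.581  -0.1421  0.1099] jet [-0.001 -0.001 -1.   ]
scene tip px 223.6 251.6
m 1 [328.6 225.1]
m 2 [295.4 237.8]
m 3 [261.1 250.9]
m 4 [225.9 264.4]
crop 163 201
0 6 [ 0.5868 -0.1452  0.1134]
0.01 19 [ 0.5876 -0.1465  0.1196]
top tip px 394.8 262.2
[ 0.4214 -0.1309  0.2531]
row [108.9 -34.4  32.2] [ 1.000e-02 -4.504e+01  0.000e+00]
[ 0.4689 -0.3107  0.25  ]
row [  38.6 -193.6  -33.4] [ 1.000e-02 -4.504e+01  0.000e+00]
```

View pics/nz.png

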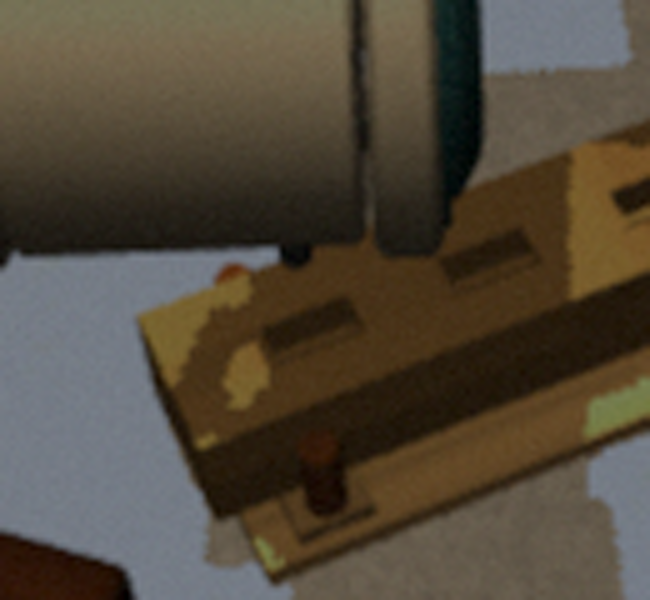

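Mortise 4 is done. Now I'll rise straight up, then level out and return above the stand.

Call:
{"name": "servo_tool", "arguments": {"steps": [[10,0,-10,0,0,0],[25,0,-25,0,0,0],[45,0,-45,0,0,0],[55,0,-55,0,0,0],[55,0,-55,0,0,0]]}}

```text
clock: 44.3
position: [0.5274, -0.126, 0.2793]
ee_rot: [-0.376, 0.132, 0.916, 0.053]
contact_force: [-0.2, 0.6, -2.7]
width: 0.0346
```

Run:
```python
from duh import *
T=Tg.copy(); T[2,3]=.26; go(T)
```

```text
[ 0.4689 -0.3107  0.26  ]
row [ -10.7 -193.7   16.8] [ -0.   -44.74   0.  ]
```

Call:
{"name": "servo_tool", "arguments": {"steps": [[-1,-20,2,0,-7,0],[-3,-55,5,0,-15,0],[-5,-95,8,0,-23,0],[-8,-135,12,0,-31,0],[-10,-170,16,0,-39,0],[-10.7,-190,16.8,0,-44.7,0],[-10.7,-193.7,16.8,0,-44.7,0],[-10.7,-193.7,16.8,0,-44.7,0]]}}

```text
clock: 45.1
position: [0.4671, -0.3103, 0.2569]
ee_rot: [-0.003, 0.143, 0.99, 0.001]
contact_force: [0.7, 0.5, -2.4]
width: 0.0352
```

Call:
{"name": "servo_tool", "arguments": {"steps": [[0,0,0,0,0,0],[0,0,0,0,0,0],[0,0,0,0,0,0]]}}

```text
clock: 45.4
position: [0.4693, -0.3099, 0.2567]
ee_rot: [-0.002, 0.141, 0.99, 0.0]
contact_force: [0.4, 0.5, -1.5]
width: 0.0346
```

Run:
```python
from duh import *
go(Tg); T=Tg.copy(); T[2,3]=.10; go(T)
im,d,W=cloud('wrist'); cv2.imwrite('pics/wd4.png',im[:,:,::-1])
im,d,W=cloud('top'); cv2.imwrite('pics/t4.png',im[:,:,::-1])
```

```text
[ 0.4689 -0.3107  0.0451]
row [ -0.9  -0.9 211.6] [ 0.06 -0.42  0.11]
[ 0.4689 -0.3107  0.1   ]
row [ -0.6  -0.9 156.7] [ 0.06 -0.42  0.11]
```

View pics/wd4.png

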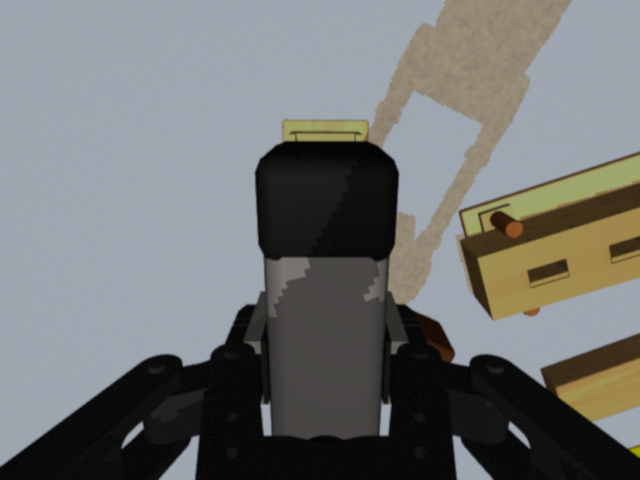

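The duster sits in the grip exactly as when I first lifted it. I'll lower it slowly onto the saddles.

Call:
{"name": "servo_tool", "arguments": {"steps": [[-0.7,-0.8,25,0,-0.4,0.1],[-0.7,-0.8,60,0,-0.4,0.1],[-0.7,-0.8,95,0,-0.4,0.1],[-0.7,-0.8,130,0,-0.4,0.1],[-0.7,-0.8,155,0,-0.4,0.1],[-0.7,-0.8,165,0,-0.4,0.1],[-0.7,-0.8,165,0,-0.4,0.1],[-0.7,-0.8,165,0,-0.4,0.1]]}}

```text
clock: 46.3
position: [0.4692, -0.3122, 0.0935]
ee_rot: [0.003, 0.143, 0.99, -0.001]
contact_force: [0.1, 0.0, -1.7]
width: 0.0349
```

Run:
```python
from duh import *
go(Tg)
im,d,W=cloud('wrist'); cv2.imwrite('pics/wd5.png',im[:,:,::-1])
```

```text
[ 0.4689 -0.3107  0.0451]
row [ 0.9  1.4 48.4] [-0.04  0.18 -0.08]
```

View pics/wd5.png

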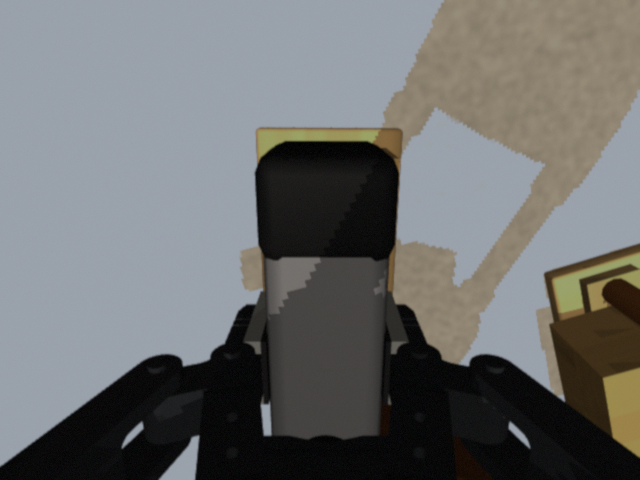

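Call:
{"name": "servo_tool", "arguments": {"steps": [[0.9,1,12,0,0,0],[0.9,1,24,0,0,0],[0.9,1,34,0,0,0],[0.9,1,40,0,0,0],[0.9,1,44,0,0,0],[0.9,1,46,0,0,0],[0.9,1,48,0,0,0],[0.9,1,48,0,0,0]]}}

```text
clock: 47.15
position: [0.4678, -0.3105, 0.0451]
ee_rot: [0.002, 0.143, 0.99, -0.001]
contact_force: [-0.7, 0.7, 1.6]
width: 0.035
```

Call:
{"name": "servo_tool", "arguments": {"steps": [[0,0,0,0,0,0],[0,0,0,0,0,0],[0,0,0,0,0,0]]}}

```text
clock: 47.45
position: [0.4679, -0.3105, 0.0451]
ee_rot: [0.002, 0.143, 0.99, -0.001]
contact_force: [-2.0, 1.3, 5.2]
width: 0.0349
```

Run:
```python
from duh import *
go(Tg); print(telemetry.get_state()['contact_force'].round(1))
im,d,W=cloud('wrist'); cv2.imwrite('pics/wd6.png',im[:,:,::-1])
```

```text
[ 0.4689 -0.3107  0.0451]
row [-1.1  0.1  0. ] [-0.   0.1 -0.1]
[-2.   1.3  5.2]
```

View pics/wd6.png

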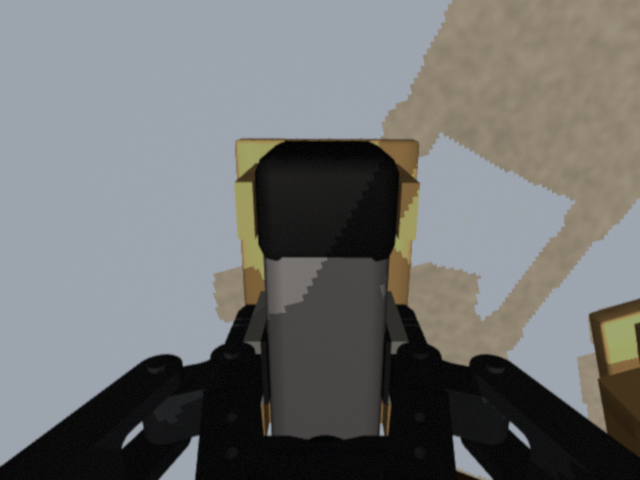

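The duster is seated within about 1 mm of the original pose, and the image matches the one from the grasp. I'll open and withdraw.

Call:
{"name": "servo_tool", "arguments": {"steps": [[0,0,0,0,0,0],[0,0,0,0,0,0],[0,0,0,0,0,0],[0,0,0,0,0,0],[0,0,0,0,0,0]], "hand": 60}}

```text
clock: 48.0
position: [0.4678, -0.3104, 0.0443]
ee_rot: [0.002, 0.143, 0.99, -0.001]
contact_force: [-0.5, 0.1, 0.7]
width: 0.0657
```

Call:
{"name": "servo_tool", "arguments": {"steps": [[0,0,-10,0,0,0],[0,0,-30,0,0,0],[0,0,-65,0,0,0],[0,0,-105,0,0,0],[0,0,-145,0,0,0],[0,0,-190,0,0,0],[10,0,-205,0,0,0],[20,10,-205,0,0,0]]}}

```text
clock: 48.8
position: [0.4514, -0.2962, 0.2525]
ee_rot: [0.005, 0.143, 0.99, -0.003]
contact_force: [-0.4, 0.3, -0.8]
width: 0.0649
```

```bash
python3 dus.py; python3 tray.py
python3 - <<'E'
from h import *
im,d,W=cloud('scene'); cv2.imwrite('pics/send.png',im[:,:,::-1])
E
```

```text
0.079 416 (array([ 468.3, -310.5]), array([ 37.5, 130.5]), 73.7)
0.082 5647 (array([ 468.4, -310.5]), array([ 36.9, 129.6]), 73.5)
0.086 898 (array([ 465.3, -312.3]), array([ 32.8, 121.8]), 71.1)
base 3505 0.00858938849835994 (array([ 470.6, -311.4]), array([ 80.1, 129.4]), 73.2)
lips 899 (array([ 481.2, -314.7]), array([ 62. , 157.4]), 73.1)
duster 0.84 [289.5, 142.8, 51.0, 170.6] med [ 0.4607 -0.3089  0.0846] zmax 0.09 rect (array([ 494.1, -320.8]), array([ 43.6, 186.6]), 71.2)
duster 0.2 [321.0, 303.1, 109.4, 137.3] med [ 0.6198 -0.3024  0.0633] zmax 0.3273 rect (array([ 597.4, -285.9]), array([109.1, 294.1]), 72.3)
tray (array([516.6, 365.8]), array([132.3, 220. ]), 83.3) 993
[ 0.6  0.2 -0.3] [ 0.4496 -0.2935  0.2475] 0.06535684639438347
head top 0.2767993177115834 1049
```

View pics/wd.png

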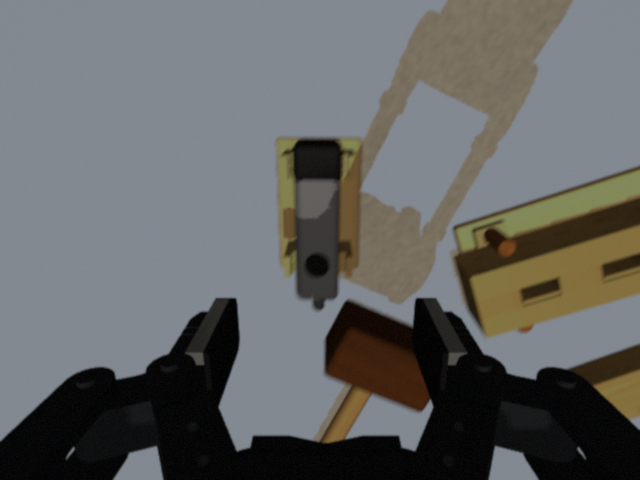

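View pics/send.png

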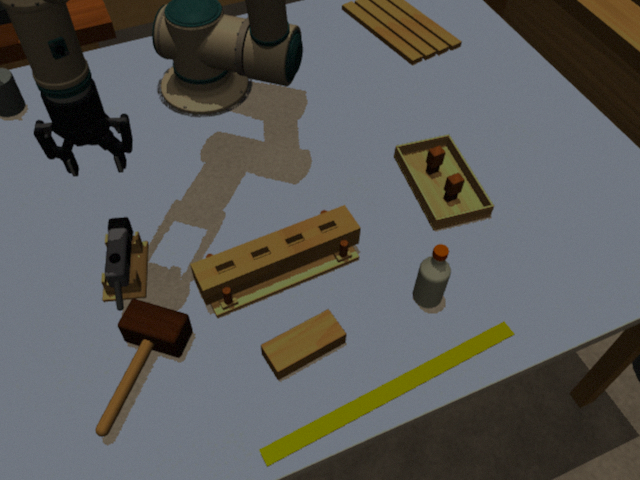

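The final pictures show the duster in its stand, about 1 mm from its start. Both plugs stand in the tray at (435,160) and (453,187), the rail is seated, and the bystanders haven't moved. I'll hand the job in.

```bash
python3 -c "
from rig import sign_off
print(sign_off())"
```

```text
the job is handed in; nothing more can be done
None
```

The job is done and handed in at about 49 s, with one slip: the rail lifted about 4.5 mm early on while I was drawing plug 4.

- **Plugs:** Only plugs 3 and 4 were there. I rocked both out along the rail, and they stand upright in the tray.
- **Rail lift:** My first rocking strokes on plug 4 were too small, because the arm gave way instead of moving the plug. I lowered the rail back into its cradle and used wider strokes. At every later check the rail top read 70 mm, its seated height. That is also the only check that failed.
- **Mortises:** I blew out 1 to 4 in order, with the nozzle pointing straight down about 4 cm above each and held still for about 1.2 s. The nozzle position computed from the arm pose was within about 1 mm of each target. The scene camera agreed to about 1–2 pixels.
- **Duster:** It is back in its stand, about 1 mm and 1° from where it started.
- **Everything else:** The tray never moved. The glue bottle, offcut and mallet look unmoved in the final picture. I saw no grip slip.

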